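# Fetch the crucible from behind the reagents for weighing

## Robot

A 7-joint arm with a two-finger parallel gripper is mounted at the origin on the work surface. World frame = base frame: x ahead of the robot, y to its left, z up, the work surface at z = 0. Lengths are in m, angles in rad, forces in N, time in s.
With the tool pointing down it reaches from about 0.4 to 0.85 m from the base axis. Payload 10.4 kg.
Tool frame: the origin (TCP) lies midway between the tips of the shut fingers; the grasp point (between the pads) lies 19 mm behind it (r.tcp_to_grasp is the z of the grasp point in the tool frame, in m); z points along the fingers, x is the direction in which the jaws open and shut, and the axes are right-handed (so a half turn about z gives the same grasp; the last joint's range is limited). The gripper opens to 87 mm and grips with 3 to 60 N. Pads are 19 mm wide; open, the fingers measure 117 mm over their backs; the gripper's body (75 mm by 190 mm) begins 51 mm behind the grasp point.
Start: joints at [-1.369, 0.332, -0.065, 1.46, 0.022, 1.35, -0.088], TCP at [0.139, 0.609, 0.223] pointing down, gripper open.
Joint ranges: [-2.6, 2.6], [-0.5, 2.12], [-1.47, 1.34], [0.16, 2.42], [-1.27, 4.41], [0.06, 2.06], [-2.6, 2.6]. Speed limits (rad/s): [2.22, 2.22, 2.79, 2.79, 3.14, 3.14, 3.14].

## Interface

Orientations are given as a unit quaternion [x, y, z, w].
In Python, from bench import r, camera, close_job gives the robot as it stands. The module is installed in compiled form; this text tells all that it offers.
- The arm moves only by the shell command python3 -m crank 'ROWS' [FORCE]. ROWS is JSON, a list of rows, each an object of numbers: "x", "y", "z": the shift along the tool's x, y, z scaled (see below); "ax", "ay", "az": the turn, a rotation vector about the tool's x, y, z scaled (see below); "claw": the closure, from -1 (fully open) to 1 (shut), so that 0 is half open. A call has exactly 5 rows; each row is the pose to reach, as a shift and turn from the pose commanded when the call began, along the tool's axes at that moment; what a row does not reach only later rows make up. The controller multiplies each number of a shift by 1 m and each number of a turn by 2 rad. A row lasts 1/12 s, in which the tool goes at most 41.7 mm and 7.16 degrees, less where a joint would pass 70% of its speed; a pose out of reach is approached as far as the arm can. A call with a number of a shift or a turn outside -1 to 1 is refused whole. A call with a gripper value outside its range is refused whole. The fingers move at their own pace and stop on an object; FORCE is the grip in N (left out, the last holds). Time passes only in rows, so rows that repeat a pose let the fingers close, or fill a call up. It gives the time, the measured TCP pose, the force and the opening at its end, in the units of the state.
- r.read_state(): the state, without advancing time (a new reading comes with each control period).
- camera(name): name is "scene" or "top" or "wrist"; returns a dict with "color" (384x512x3 uint8, blue, green, red), "fx", "fy", "cx", "cy" (pixels), "eye" and "orientation" of the camera in the world. Camera axes: x right, y down, z forward; pixel columns grow to the right and rows downward; lengths in m; the calibration is good to about 2 mm. A picture is of the moment at which its call begins. There is no depth.
- close_job(): hands the job in, once; it reports no verdict.
The state is a dict: "time": time; "joint_positions": joint angles; "joint_vel": joint speeds; "joint_torque": joint torques, N m; "ee_pos": TCP position; "eef_rot": TCP orientation; "ft_force": force on the tool from outside, world axes, zero at the start; "torque": the same for the moment, N m; "width": finger opening in m.
Only numpy, scipy, OpenCV 4.12 (cv2) and the standard library are available. Lean on these libraries where they do the work, as an engineer would, in place of code of your own. Each camera call takes 0.05 s, during which the arm holds its last target. There are 200 camera calls.

## Task

The small porcelain crucible on the spill tray is boxed in behind the brown bottle, the white jar and the stoppered flask: move those three onto the black bench mat, then fetch the crucible out and stand it in the middle of the balance pan. Then put the bottle, the jar and the flask back on the tray, each on the spot where it stood at the start. Keep everything upright, set things down without dropping them, and leave the dropper bottle, the vial and the beaker where they are.

Things in the scene. Friction and masses are not known exactly. Their poses are not given: they have to be found in the camera images.
- bottle_mid (a point): Round brown glass bottle, black screw cap, 114 mm tall, 200 g. Point: on its axis, half-way up (57 mm). Body 54 mm across up to 72 mm; cap 34 mm across, from 90 to 114 mm above the underside: take it by the cap. z up. It, the jar and the flask stand in a half ring, about 80 mm apart, on the robot's side of the crucible, with finger room only high up; which is in front and which at a flank varies.
- jar_mid (a point): Squat round white plastic jar with a wide white screw lid, 100 mm tall, 180 g or so. Point: on its axis, half-way up (50 mm above its underside). Body 60 mm across up to 72 mm; the lid is 53 mm across and runs from 78 to 100 mm above the underside. z is up along its axis. Take it by the lid.
- flask_mid (a point): Conical flask of clear glass with a dark rubber stopper, 118 mm tall, 160 g or so. Point: on its axis, half-way up (59 mm above its underside). Foot 62 mm across, narrowing to a straight neck 27 mm across from 67 to 99 mm above the underside; rim bead 31 mm across from 100 to 104 mm; stopper above it, 27 to 31 mm across. z is up. Take it by the neck.
- crucible_mid (a point): Open white porcelain crucible, 44 mm tall, 45 g or so. Point: on its axis, half-way up (22 mm above its underside). 47 mm across at the rim, 44 mm at half height, curving in to a foot 26 mm across. z is up. Its axis is 58 to 82 mm from those of the bottle, jar and flask, which leave no room for a gripper round it; once they are gone it is taken from above across its outside.
- tray: Grey spill tray, fixed, 240 mm (its x) by 280 mm (y), floor 4 mm thick, lip 18 mm high. Origin: middle of its underside, on the bench; x points away from the robot, turned up to 0.3 rad. All seven loose things stand on its floor. Near (mm, tray x, y): front place -36, 0; flank places 6, 67 and 6, -67; crucible 30, 0; bystanders, in any order, at 82, 102, at 82, -102 and at -82, 102.
- mat: Plain black rubber bench mat, fixed, 260 mm (its x) by 170 mm (its y), 4 mm thick: the side area. Origin: middle of its underside, on the bench top; x points roughly away from the robot. It lies left or right of the tray, with the balance on the other side.
- balance: Top-pan laboratory balance, fixed, white, 190 mm wide and about 260 mm deep, keypad towards the robot, with a round steel pan 120 mm across. Origin: on the bench top straight under the middle of the pan; the pan's upper face is 66 mm above the origin and stands over the housing (52 mm high). x points roughly away from the robot, z up. The pan does not move.
- dropper_mid (a point): Bystander, to be left alone: little brown dropper bottle with a rubber teat, 28 mm across, 69 mm tall, in a corner of the tray. The point is half-way up its axis.
- vial_mid (a point): Bystander, to be left alone: small clear glass vial with a white cap, 24 mm across, 48 mm tall, in a corner of the tray. The point is half-way up its axis.
- beaker_mid (a point): Bystander, to be left alone: empty clear glass beaker, 42 mm across (45 mm at the rim), 60 mm tall, in a corner of the tray. The point is half-way up its axis.
Not all that is in view belongs to the job. Leave any blue or yellow look-alike of the part that bears jar_mid alone.

How it is judged:
On the way, in this order (a step that is already met when the one before it is completed fails the run):
1. the bottle, the jar and the flask all stand upright on the mat, let go of, with the crucible still on the tray (x of bottle_mid in the frame of mat between -0.125 and 0.125 m and y of bottle_mid in the frame of mat between -0.08 and 0.08 m and z of bottle_mid in the frame of mat between 0.055 and 0.067 m and angle between each of bottle_mid, jar_mid, flask_mid's own z axis and vertical below 0.12 rad and linear speed of each of bottle, jar, flask below 0.02 m/s and contact force between each of bottle, jar, flask and the fingers below 0.05 N and x of jar_mid in the frame of mat between -0.125 and 0.125 m and y of jar_mid in the frame of mat between -0.08 and 0.08 m and z of jar_mid in the frame of mat between 0.048 and 0.06 m and x of flask_mid in the frame of mat between -0.125 and 0.125 m and y of flask_mid in the frame of mat between -0.08 and 0.08 m and z of flask_mid in the frame of mat between 0.057 and 0.069 m and horizontal distance between crucible_mid and tray below 0.12 m), for 0.2 s.
2. the crucible stands upright in the middle of the balance pan, let go of (horizontal distance between crucible_mid and balance below 0.02 m and z of crucible_mid in the frame of balance between 0.082 and 0.094 m and angle between crucible_mid's own z axis and vertical below 0.12 rad and linear speed of crucible below 0.02 m/s and contact force between crucible and the fingers below 0.05 N), for 0.2 s.
At the end, for the whole second after the job is handed in: The crucible stands upright on the balance pan, its axis within 20 mm of the pan's middle; the bottle, the jar and the flask stand upright on the tray, each within 15 mm of where it stood at the start; all are let go of and at rest (all of step 2 and distance of each of bottle_mid, jar_mid, flask_mid from where it was at the start of the episode below 0.015 m and angle between each of bottle_mid, jar_mid, flask_mid's own z axis and vertical below 0.12 rad and linear speed of each of bottle, jar, flask below 0.02 m/s and contact force between each of bottle, jar, flask and the fingers below 0.05 N); the robot touches nothing.
It fails at once if the bottle, the jar, the flask or the crucible is tipped by more than 35 degrees (angle between any of bottle_mid, jar_mid, flask_mid, crucible_mid's own z axis and vertical above 0.61 rad).
It fails at once if the bottle, the jar, the flask or the crucible is dropped (falls free at more than 0.6 m/s) ((linear speed of bottle above 0.6 m/s and contact force between bottle and the fingers below 0.05 N) or (linear speed of jar above 0.6 m/s and contact force between jar and the fingers below 0.05 N) or (linear speed of flask above 0.6 m/s and contact force between flask and the fingers below 0.05 N) or (linear speed of crucible above 0.6 m/s and contact force between crucible and the fingers below 0.05 N)).
It fails at once if the dropper bottle, the vial or the beaker is shifted by more than 20 mm or knocked over (distance of any of dropper_mid, vial_mid, beaker_mid from where it was at the start of the episode above 0.02 m).
It also fails if it takes over 144 s, if anything falls off the work surface, if the arm or the gripper's body presses on something with over 40 N, if the wrist force passes 120 N, or if a joint passes its speed limit or range.

## Working session

There is one attempt and no reset: what is moved stays moved. The work goes in short steps, Python scripts to look and compute and a shell command to move; the robot and the scene stay as the last step left them, time stands still between calls to the robot, and variables do not carry over. Pictures are saved under pics/ and viewed, about 12 in all and at most 16, crops included, and the job is handed in when it is done.

```bash
mkdir -p pics; ls
python3 - <<'E'
from bench import r,camera
import cv2,numpy as np
s=r.read_state(); print({k:np.round(v,4).tolist() for k,v in s.items()})
for n in("scene","top","wrist"):
    c=camera(n); cv2.imwrite(f"pics/{n}0.png",c["color"]); print(n,{k:np.round(v,4).tolist() for k,v in c.items() if k!="color"})
E
```

```text
pics
{'time': 0.0, 'joint_positions': [-1.3686, 0.3328, -0.0647, 1.4609, 0.0216, 1.3499, -0.0885], 'joint_vel': [-0.0014, -0.0001, 0.0011, -0.0004, 0.0017, -0.0008, 0.0], 'joint_torque': [0.0011, -62.3234, 0.0252, -38.9916, -0.0614, 0.0395, 0.0001], 'ee_pos': [0.1392, 0.6089, 0.2218], 'eef_rot': [0.7819, 0.6234, -0.0005, 0.0004], 'ft_force': [0.4343, -0.4806, 0.1672], 'torque': [-0.0256, 0.0125, -0.0712], 'width': 0.087}
scene {'fx': 362.1128, 'fy': 362.1128, 'cx': 250.3306, 'cy': 192.4717, 'eye': [0.9393, 0.2354, 0.6517], 'orientation': [0.462, 0.8162, -0.2968, -0.1795]}
top {'fx': 393.787, 'fy': 393.787, 'cx': 246.9689, 'cy': 185.2711, 'eye': [0.4434, 0.0176, 1.0935], 'orientation': [-0.6963, 0.7168, -0.0248, 0.0276]}
wrist {'fx': 342.2509, 'fy': 342.2509, 'cx': 256.7656, 'cy': 199.0309, 'eye': [0.0673, 0.6246, 0.3833], 'orientation': [0.7751, 0.6171, 0.084, 0.1066]}
```

View pics/scene0.png

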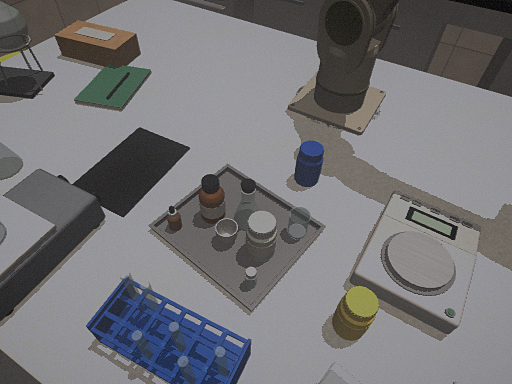

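View pics/top0.png

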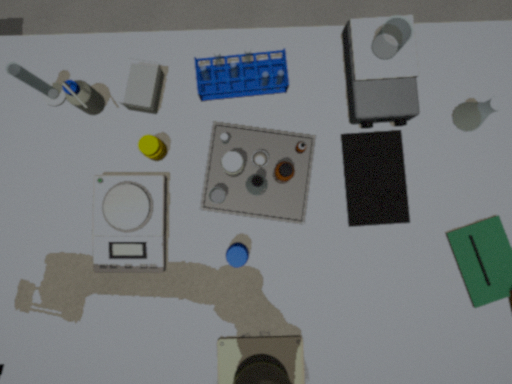

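Top view: flask at about (257,181) in front, bottle (285,171) at the right flank, jar (232,162) at the left flank, and crucible (260,160). The mat is at (376,178) on the right and the pan at (127,206) on the left. The vial is at (224,137), the dropper at (300,147) and the beaker at (218,193).

```bash
cat > h.py <<'E'
import numpy as np,cv2
from scipy.spatial.transform import Rotation as R
from bench import r,camera
def rays(c,uv):
    uv=np.atleast_2d(np.float64(uv)); d=np.c_[(uv[:,0]-c["cx"])/c["fx"],(uv[:,1]-c["cy"])/c["fy"],np.ones(len(uv))]
    return R.from_quat(c["orientation"]).apply(d)
def onz(c,uv,z):
    d=rays(c,uv); e=np.array(c["eye"]); return e+d*((z-e[2])/d[:,2])[:,None]
def proj(c,P):
    p=R.from_quat(c["orientation"]).inv().apply(np.atleast_2d(P)-np.array(c["eye"])); return np.c_[c["fx"]*p[:,0]/p[:,2]+c["cx"],c["fy"]*p[:,1]/p[:,2]+c["cy"]]
def tri(obs): # [(cam,uv)...] least-squares ray crossing
    A=np.zeros((3,3));b=np.zeros(3)
    for c,uv in obs:
        d=rays(c,uv)[0]; d/=np.linalg.norm(d); M=np.eye(3)-np.outer(d,d); A+=M;b+=M@np.array(c["eye"])
    p=np.linalg.solve(A,b); return p
def tool(P): # shift from present TCP in tool axes
    s=r.read_state(); return R.from_quat(s["eef_rot"]).inv().apply(np.array(P)-s["ee_pos"])
E
python3 - <<'E'
from h import *
c=camera("top")
for n,uv,z in [("flask",(257,181),.12),("bottle",(285.5,170),.116),("jar",(232,162),.104),("cruc",(260,160),.048),("pan",(127,206),.066),("vial",(224,137),.05),("dropper",(300,147),.07),("beaker",(218,193),.06)]:
    print(n,onz(c,uv,z)[0].round(4))
print("tray",onz(c,[(215,122),(315,137),(302,222),(202,210)],.018).round(3)); print("mat",onz(c,[(342,134),(402,130),(409,223),(349,227)],.004).round(3))
cv2.imwrite("pics/topcrop.png",cv2.resize(c["color"][110:240,190:330],None,fx=5,fy=5,interpolation=cv2.INTER_CUBIC)[:600])
print(tool([.45,-.03,.3]))
E
```

```text
flask [ 0.5257 -0.0047  0.12  ]
bottle [ 0.5515 -0.0768  0.116 ]
jar [0.5771 0.0567 0.104 ]
cruc [ 0.5879 -0.0161  0.048 ]
pan [0.4747 0.3352 0.066 ]
vial [0.6526 0.0785 0.05  ]
dropper [ 0.6161 -0.1214  0.07  ]
beaker [0.5021 0.0973 0.06  ]
tray [[ 0.702  0.104  0.018]
 [ 0.651 -0.171  0.018]
 [ 0.419 -0.126  0.018]
 [ 0.459  0.145  0.018]]
mat [[ 0.66  -0.249  0.004]
 [ 0.667 -0.417  0.004]
 [ 0.407 -0.421  0.004]
 [ 0.401 -0.256  0.004]]
[-0.55377054  0.44536186 -0.07743287]
```

```bash
python3 -m crank '[{"z":-0.04},{"z":-0.08,"az":0.06},{"z":-0.1,"az":0.12},{"z":-0.1,"az":0.18},{"z":-0.1,"az":0.24}]'; python3 -m crank '[{"az":0.06},{"az":0.12},{"az":0.18},{"az":0.24},{"az":0.3}]'
```

```text
schema error: expected keys x, y, z, ax, ay, az, claw
schema error: expected keys x, y, z, ax, ay, az, claw
```

```bash
python3 -m crank '[{"x":0,"y":0,"z":-0.04,"ax":0,"ay":0,"az":0.06,"claw":-1},{"x":0,"y":0,"z":-0.08,"ax":0,"ay":0,"az":0.12,"claw":-1},{"x":0,"y":0,"z":-0.1,"ax":0,"ay":0,"az":0.18,"claw":-1},{"x":0,"y":0,"z":-0.1,"ax":0,"ay":0,"az":0.24,"claw":-1},{"x":0,"y":0,"z":-0.1,"ax":0,"ay":0,"az":0.3,"claw":-1}]'
python3 -m crank '[{"x":0,"y":0,"z":0,"ax":0,"ay":0,"az":0.06,"claw":-1},{"x":0,"y":0,"z":0,"ax":0,"ay":0,"az":0.12,"claw":-1},{"x":0,"y":0,"z":0,"ax":0,"ay":0,"az":0.18,"claw":-1},{"x":0,"y":0,"z":0,"ax":0,"ay":0,"az":0.24,"claw":-1},{"x":0,"y":0,"z":0,"ax":0,"ay":0,"az":0.3,"claw":-1}]'
python3 - <<'E'
from h import *
s=r.read_state();print(R.from_quat(s["eef_rot"]).as_matrix().round(4),s["joint_positions"],s["time"]); print(tool([.52,.06,.35]))
print((R.from_quat(s["eef_rot"]).inv()*R.from_quat([1,0,0,0])).as_rotvec()/2)
E
```

```text
time: 0.62
ee_pos: [0.1394, 0.6099, 0.3244]
eef_rot: [0.932, 0.362, 0.001, -0.001]
ft_force: [1.0, 0.1, -1.1]
width: 0.0872
time: 1.03
ee_pos: [0.1392, 0.6092, 0.3223]
eef_rot: [0.998, 0.07, -0.0, 0.0]
ft_force: [-0.6, 0.5, -0.0]
width: 0.0874
[[ 9.902e-01  1.396e-01 -1.000e-04]
 [ 1.396e-01 -9.902e-01 -4.000e-04]
 [-2.000e-04  3.000e-04 -1.000e+00]] [-1.48699135  0.30071195  0.08963952  1.2979503  -0.02658877  1.54444337
 -1.26055203] 1.0333
[ 0.30032949  0.5969954  -0.02753235]
[1.71326264e-04 7.31139456e-05 7.00458339e-02]
```

View pics/topcrop.png

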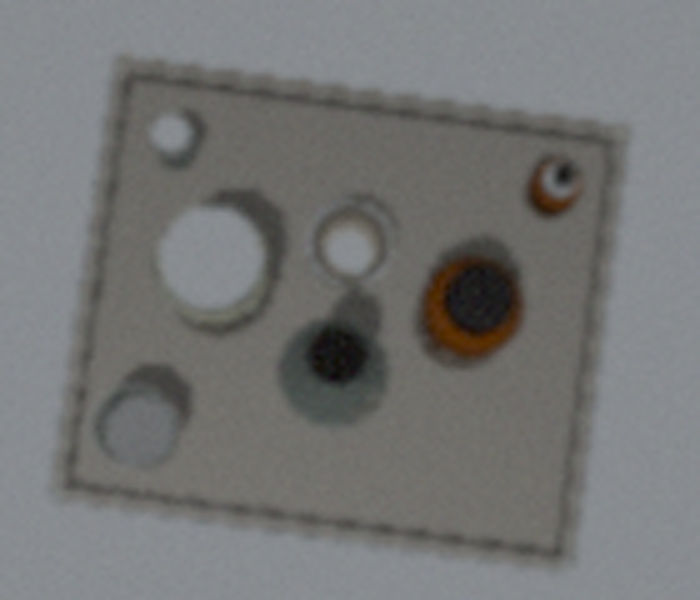

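Crop: jar lid at (212,258), stopper (338,355), bottle cap (480,297) and crucible rim (351,243), in 5x crop pixels. Next I hover over the tray for the wrist camera.

```bash
python3 -m crank '[{"x":0.017,"y":0.036,"z":0,"ax":0,"ay":0,"az":0.035,"claw":-1},{"x":0.034,"y":0.072,"z":0,"ax":0,"ay":0,"az":0.07,"claw":-1},{"x":0.05,"y":0.108,"z":0,"ax":0,"ay":0,"az":0.07,"claw":-1},{"x":0.067,"y":0.144,"z":0,"ax":0,"ay":0,"az":0.07,"claw":-1},{"x":0.084,"y":0.18,"z":0,"ax":0,"ay":0,"az":0.07,"claw":-1}]'
python3 -m crank '[{"x":0.023,"y":0.033,"z":-0.01,"ax":0,"ay":0,"az":0,"claw":-1},{"x":0.046,"y":0.066,"z":-0.01,"ax":0,"ay":0,"az":0,"claw":-1},{"x":0.069,"y":0.1,"z":-0.02,"ax":0,"ay":0,"az":0,"claw":-1},{"x":0.092,"y":0.133,"z":-0.02,"ax":0,"ay":0,"az":0,"claw":-1},{"x":0.115,"y":0.166,"z":-0.02,"ax":0,"ay":0,"az":0,"claw":-1}]'
python3 -m crank '[{"x":0.023,"y":0.033,"z":0,"ax":0,"ay":0,"az":0,"claw":-1},{"x":0.046,"y":0.066,"z":0,"ax":0,"ay":0,"az":0,"claw":-1},{"x":0.069,"y":0.1,"z":0,"ax":0,"ay":0,"az":0,"claw":-1},{"x":0.092,"y":0.133,"z":0,"ax":0,"ay":0,"az":0,"claw":-1},{"x":0.115,"y":0.166,"z":0,"ax":0,"ay":0,"az":0,"claw":-1}]'
python3 -m crank '[{"x":0,"y":0.035,"z":0,"ax":0,"ay":0,"az":0,"claw":-1},{"x":0,"y":0.07,"z":0,"ax":0,"ay":0,"az":0,"claw":-1},{"x":0,"y":0.07,"z":0,"ax":0,"ay":0,"az":0,"claw":-1},{"x":0,"y":0.07,"z":0,"ax":0,"ay":0,"az":0,"claw":-1},{"x":0,"y":0.07,"z":0,"ax":0,"ay":0,"az":0,"claw":-1}]'
python3 - <<'E'
from h import *
import pickle
s=r.read_state();print(R.from_quat(s["eef_rot"]).as_matrix().round(4),s["joint_positions"],s["ee_pos"],s["time"])
c=camera("wrist");pickle.dump(c,open("w1.pkl","wb"));cv2.imwrite("pics/w1.png",c["color"]);print(c["eye"])
E
```

```text
time: 1.45
ee_pos: [0.2492, 0.4416, 0.3224]
eef_rot: [1.0, 0.003, -0.0, -0.0]
ft_force: [0.8, -0.2, 0.6]
width: 0.087
time: 1.87
ee_pos: [0.3655, 0.2762, 0.3431]
eef_rot: [1.0, 0.003, 0.0, -0.001]
ft_force: [1.5, 0.7, 0.4]
width: 0.0871
time: 2.28
ee_pos: [0.4813, 0.1108, 0.3428]
eef_rot: [1.0, 0.003, 0.0, -0.0]
ft_force: [1.0, 1.6, -0.8]
width: 0.0869
time: 2.7
ee_pos: [0.4809, 0.0435, 0.3425]
eef_rot: [1.0, 0.003, -0.0, -0.0]
ft_force: [-0.5, 0.0, 0.3]
width: 0.0872
[[ 1.0e+00  6.4e-03 -1.0e-04]
 [ 6.4e-03 -1.0e+00  7.0e-04]
 [-1.0e-04 -7.0e-04 -1.0e+00]] [-0.91836019 -0.07322892  0.7030217   1.64732167  0.04662792  1.55011168
 -0.21120151] [0.48085394 0.04345151 0.34251378] 2.7
[0.480171   0.1159781  0.50399571]
```

View pics/w1.png

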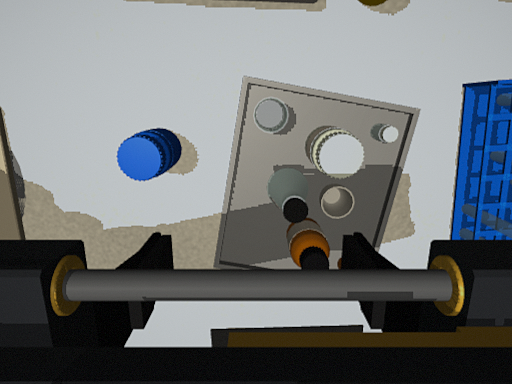

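Wrist view: jar lid at (340,153), flask stopper (295,210), crucible rim (337,202), and the bottle cap (315,262) partly under the gripper bar. I'll shift to −y for a second view and triangulate.

```bash
python3 -m crank '[{"x":0.01,"y":0.03,"z":0,"ax":0,"ay":0,"az":0,"claw":-1},{"x":0.02,"y":0.06,"z":0,"ax":0,"ay":0,"az":0,"claw":-1},{"x":0.04,"y":0.09,"z":0,"ax":0,"ay":0,"az":0,"claw":-1},{"x":0.05,"y":0.1,"z":0,"ax":0,"ay":0,"az":0,"claw":-1},{"x":0.05,"y":0.1,"z":0,"ax":0,"ay":0,"az":0,"claw":-1}]' | head -2
python3 - <<'E'
from h import *
import pickle
c=camera("wrist");pickle.dump(c,open("w2.pkl","wb"));cv2.imwrite("pics/w2.png",c["color"])
a=pickle.load(open("w1.pkl","rb"))
f=lambda i:cv2.resize(i,None,fx=2.2,fy=2.2,interpolation=cv2.INTER_CUBIC)
cv2.imwrite("pics/w2b.png",f(c["color"][20:290,170:460])[:600])
E
```

```text
time: 3.17
ee_pos: [0.5328, -0.0584, 0.3421]
```

View pics/w2b.png

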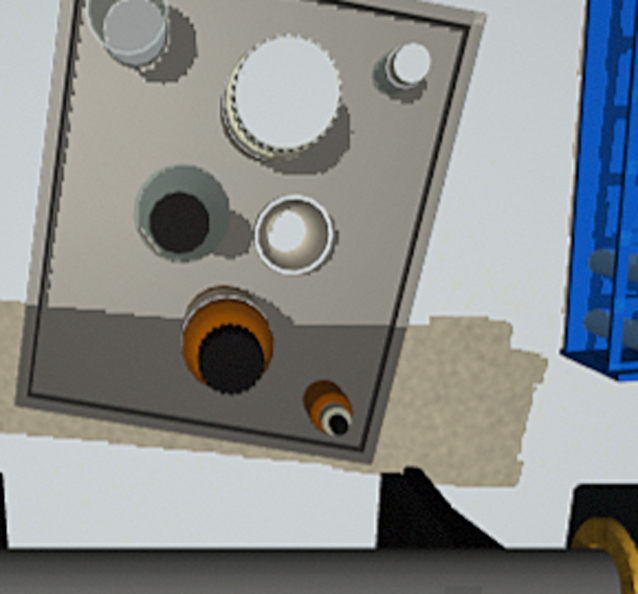

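Crop (2.2x, offset 170,20): stopper (179,222), cap (231,358), lid (288,93) and crucible rim (294,234) are all clear. Now segment and triangulate.

```bash
cat > seg.py <<'E'
from h import *
import pickle
def blob(c,uv,rad,lo,hi): # enclosing circle of the component nearest uv, grey within lo..hi, window rad
    g=cv2.cvtColor(c["color"],cv2.COLOR_BGR2GRAY); x,y=map(int,uv); m=cv2.inRange(g,lo,hi); w=np.zeros_like(m); cv2.circle(w,(x,y),rad,255,-1); m&=w
    cs=cv2.findContours(m,cv2.RETR_EXTERNAL,cv2.CHAIN_APPROX_NONE)[0]; k=max(cs,key=cv2.contourArea)
    (u,v),(a,b),_=cv2.fitEllipse(cv2.convexHull(k)); return (u,v),(a/2,b/2)
E
python3 - <<'E'
from seg import *
a,b=[pickle.load(open(f,"rb")) for f in("w1.pkl","w2.pkl")]; t=camera("top")
g=lambda c,x,y:cv2.cvtColor(c["color"],cv2.COLOR_BGR2GRAY)[y,x]
print("grey lid/rim/tray/cap",g(b,301,62),[int(g(b,x,126)) for x in range(280,330,3)])
w2=lambda x,y:(170+x/2.2,20+y/2.2)
L={"flask":((295,210),w2(179,222),(257.6,181),18,20,7,0,50,.122),"bottle":(None,w2(231,358),(286,169.4),None,22,8,0,50,.118),
 "jar":((340,153),w2(288,93),(232.4,161.6),27,28,12,190,255,.104),"crucible":((337,202),w2(294,234),(260.2,158.6),20,20,9,170,255,.048)}
for n,(ua,ub,ut,ra,rb,rt,lo,hi,z) in L.items():
    obs=[];
    for nm,c,u,rad in(("w1",a,ua,ra),("w2",b,ub,rb),("top",t,ut,rt)):
        if u is None: continue
        try:
            p,ax=blob(c,u,rad,lo,hi); d=abs(onz(c,p,z)[0][2]-c["eye"][2])
        except Exception as e: print(n,nm,e); continue
        print(n,nm,np.round(p,1),"r mm",np.round(np.array(ax)*d/c["fx"]*1000,1),"on z:",onz(c,p,z)[0].round(4)); obs.append((c,p))
    print("   tri wrist",tri(obs[:2]).round(4),"all",tri(obs).round(4))
E
```

```text
grey lid/rim/tray/cap 204 [91, 90, 211, 97, 207, 207, 207, 206, 207, 207, 167, 131, 104, 164, 80, 151, 145]
flask w1 [296.5 213.9] r mm [14.5 18.6] on z: [ 0.5272 -0.0083  0.122 ]
flask w2 [251.2 120.9] r mm [14.9 15. ] on z: [ 0.5261 -0.0045  0.122 ]
flask top [257.  180.4] r mm [15.  15.9] on z: [ 0.5271 -0.0049  0.122 ]
   tri wrist [ 0.526  -0.004   0.1346] all [ 0.5261 -0.0043  0.1337]
bottle w2 [275.9 182. ] r mm [17.4 20.2] on z: [ 0.5544 -0.0735  0.118 ]
bottle top max() iterable argument is empty
   tri wrist [0.5254 0.0422 0.624 ] all [0.5254 0.0422 0.624 ]
jar w1 [341.4 155.4] r mm [23.9 25.8] on z: [0.5795 0.0581 0.104 ]
jar w2 [300.4  61.2] r mm [27.4 29.4] on z: [0.5795 0.0582 0.104 ]
jar top max() iterable argument is empty
   tri wrist [0.5794 0.0582 0.1044] all [0.5794 0.0582 0.1044]
crucible w1 max() iterable argument is empty
crucible w2 [303.  126.1] r mm [22.8 24.5] on z: [ 0.5925 -0.0146  0.048 ]
crucible top max() iterable argument is empty
   tri wrist [5.616e-01 3.000e-04 2.815e-01] all [5.616e-01 3.000e-04 2.815e-01]
```

Estimates (x, y): flask (0.526,−0.0045), jar (0.5795,0.058), bottle (0.554,−0.076), crucible (0.592,−0.015). The jar's two wrist views put the lid top at z=0.104, as the text says. The bottle goes first.

```bash
python3 -m crank '[{"x":0.01,"y":0.01,"z":0.03,"ax":0,"ay":0,"az":0,"claw":-1},{"x":0.022,"y":0.02,"z":0.07,"ax":0,"ay":0,"az":0,"claw":-1},{"x":0.022,"y":0.02,"z":0.11,"ax":0,"ay":0,"az":0,"claw":-1},{"x":0.022,"y":0.02,"z":0.14,"ax":0,"ay":0,"az":0,"claw":-1},{"x":0.022,"y":0.02,"z":0.14,"ax":0,"ay":0,"az":0,"claw":-1}]'
python3 - <<'E'
from seg import *
c=camera("wrist");cv2.imwrite("pics/w3.png",c["color"]);s=r.read_state();print(s["ee_pos"],tool([.554,-.0763,.088]))
E
```

```text
time: 3.68
ee_pos: [0.5504, -0.074, 0.1968]
eef_rot: [1.0, 0.004, -0.005, -0.0]
ft_force: [-0.3, 0.4, -0.4]
width: 0.0869
[ 0.55201    -0.07457515  0.20047756] [0.00256611 0.001782   0.112465  ]
```

View pics/w3.png

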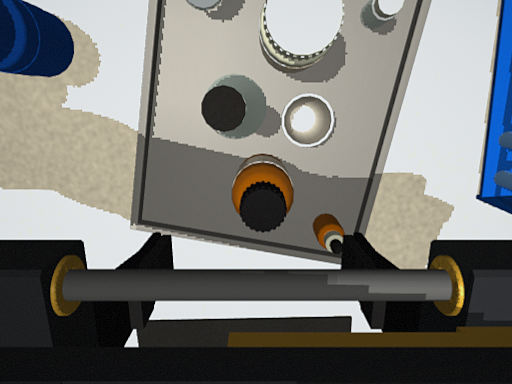

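The view shows the cap top at (264,209), the stopper (223,109) and the crucible (308,121). I'll use this as the second bottle view.

Run:
```python
from seg import *
b=pickle.load(open("w2.pkl","rb"));c=camera("wrist");print(c["eye"])
for n,ub,uc,z in(("bottle",(275.2,182.9),(264,209),.118),("flask",(251.2,120.9),(223.5,109),.122),("cru",(303.3,126.3),(308,121),.048)):
    print(n,tri([(b,ub),(c,uc)]).round(4),onz(b,ub,z)[0].round(4),onz(c,uc,z)[0].round(4))
print(blob(c,(264,209),26,0,50))
```

```text
[ 0.55200252 -0.00198015  0.36194779]
bottle [ 0.5545 -0.0713  0.1356] [ 0.5536 -0.0745  0.118 ] [ 0.5566 -0.0777  0.118 ]
flask [ 0.5256 -0.006   0.0961] [ 0.5261 -0.0045  0.122 ] [ 0.5281 -0.0057  0.122 ]
cru [ 0.5964 -0.0166  0.034 ] [ 0.5928 -0.0149  0.048 ] [ 0.5962 -0.0167  0.048 ]
((261.2626037597656, 206.13409423828125), (22.05971908569336, 24.1184024810791))
```

```bash
python3 -m crank '[{"x":0.003,"y":0.002,"z":0.03,"ax":0,"ay":0,"az":0,"claw":-1},{"x":0.003,"y":0.002,"z":0.06,"ax":0,"ay":0,"az":0,"claw":-1},{"x":0.003,"y":0.002,"z":0.09,"ax":0,"ay":0,"az":0,"claw":-1},{"x":0.003,"y":0.002,"z":0.112,"ax":0,"ay":0,"az":0,"claw":-1},{"x":0.003,"y":0.002,"z":0.112,"ax":0,"ay":0,"az":0,"claw":-1}]' 20
python3 -m crank '[{"x":0,"y":0,"z":0,"ax":0,"ay":0,"az":0,"claw":0.1},{"x":0,"y":0,"z":0,"ax":0,"ay":0,"az":0,"claw":0.4},{"x":0,"y":0,"z":0,"ax":0,"ay":0,"az":0,"claw":1},{"x":0,"y":0,"z":0,"ax":0,"ay":0,"az":0,"claw":1},{"x":0,"y":0,"z":0,"ax":0,"ay":0,"az":0,"claw":1}]' 20
python3 -m crank '[{"x":0,"y":0,"z":0,"ax":0,"ay":0,"az":0,"claw":1},{"x":0,"y":0,"z":0,"ax":0,"ay":0,"az":0,"claw":1},{"x":0,"y":0,"z":-0.01,"ax":0,"ay":0,"az":0,"claw":1},{"x":0,"y":0,"z":-0.03,"ax":0,"ay":0,"az":0,"claw":1},{"x":0,"y":0,"z":-0.06,"ax":0,"ay":0,"az":0,"claw":1}]' 20
```

```text
time: 4.2
ee_pos: [0.5561, -0.0771, 0.0893]
eef_rot: [1.0, 0.004, -0.001, -0.0]
ft_force: [-0.9, 1.1, -0.4]
width: 0.0871
time: 4.62
ee_pos: [0.5575, -0.0786, 0.0918]
eef_rot: [1.0, 0.003, 0.001, -0.0]
ft_force: [-0.8, 0.0, -0.9]
width: 0.0616
time: 5.03
ee_pos: [0.5553, -0.0787, 0.15]
eef_rot: [1.0, 0.003, -0.002, 0.0]
ft_force: [0.9, -0.1, 0.4]
width: 0.0287
```

The fingers close slowly, so the lift began before they had the cap. I'll reopen, rise and look.

```bash
python3 -m crank '[{"x":0,"y":0,"z":0,"ax":0,"ay":0,"az":0,"claw":-1},{"x":0,"y":0,"z":-0.01,"ax":0,"ay":0,"az":0,"claw":-1},{"x":0,"y":0,"z":-0.03,"ax":0,"ay":0,"az":0,"claw":-1},{"x":0,"y":0,"z":-0.05,"ax":0,"ay":0,"az":0,"claw":-1},{"x":0,"y":0,"z":-0.05,"ax":0,"ay":0,"az":0,"claw":-1}]'
python3 - <<'E'
from seg import *
c=camera("wrist");cv2.imwrite("pics/w4.png",c["color"][60:300,140:430]);s=r.read_state();print(s["ee_pos"],s["eef_rot"],s["width"])
for n,u,z,rad in(("bottle",(264,209),.118,28),("flask",(223.5,109),.122,28)):
    p,ax=blob(c,u,rad,0,50);print(n,p,ax,onz(c,p,z))
E
```

```text
time: 5.45
ee_pos: [0.5581, -0.0793, 0.2043]
eef_rot: [1.0, 0.003, 0.002, -0.0]
ft_force: [0.6, -0.6, -0.3]
width: 0.0538
[ 0.55755352 -0.07896177  0.20247819] [ 9.99994826e-01  2.90675987e-03  1.36351132e-03 -2.00632760e-04] 0.05759071717381563
bottle (255.4871368408203, 201.76319885253906) (16.77654266357422, 22.39357566833496) [[ 0.55709401 -0.0779342   0.118     ]]
flask (214.19337463378906, 102.6265869140625) (17.296634674072266, 21.446870803833008) [[ 0.5285754  -0.00619662  0.122     ]]
```

View pics/w4.png

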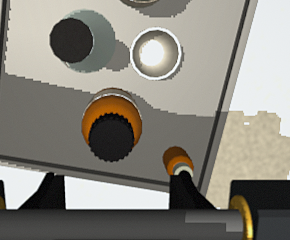

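The bottle is untouched, with its cap near crop (112,137), i.e. about (0.557,−0.078). I'll retry with a longer closing time.

```bash
python3 -m crank '[{"x":-0.001,"y":-0.001,"z":0.03,"ax":0,"ay":0,"az":0,"claw":-1},{"x":-0.001,"y":-0.001,"z":0.06,"ax":0,"ay":0,"az":0,"claw":-1},{"x":-0.001,"y":-0.001,"z":0.09,"ax":0,"ay":0,"az":0,"claw":-1},{"x":-0.001,"y":-0.001,"z":0.112,"ax":0,"ay":0,"az":0,"claw":-1},{"x":-0.001,"y":-0.001,"z":0.112,"ax":0,"ay":0,"az":0,"claw":-1}]' 20 | grep ee_p
for i in 1 2; do python3 -m crank '[{"x":0,"y":0,"z":0,"ax":0,"ay":0,"az":0,"claw":1},{"x":0,"y":0,"z":0,"ax":0,"ay":0,"az":0,"claw":1},{"x":0,"y":0,"z":0,"ax":0,"ay":0,"az":0,"claw":1},{"x":0,"y":0,"z":0,"ax":0,"ay":0,"az":0,"claw":1},{"x":0,"y":0,"z":0,"ax":0,"ay":0,"az":0,"claw":1}]' 20; done
```

```text
ee_pos: [0.5523, -0.0773, 0.0839]
time: 6.33
ee_pos: [0.5563, -0.0776, 0.0895]
eef_rot: [1.0, 0.003, 0.001, -0.0]
ft_force: [-0.2, 0.8, 0.1]
width: 0.0612
time: 6.75
ee_pos: [0.5555, -0.0778, 0.0887]
eef_rot: [1.0, 0.003, -0.0, -0.0]
ft_force: [-2.8, -0.4, 4.6]
width: 0.0334
```

```bash
python3 -m crank '[{"x":0,"y":0,"z":-0.015,"ax":0,"ay":0,"az":0,"claw":1},{"x":0,"y":0,"z":-0.04,"ax":0,"ay":0,"az":0,"claw":1},{"x":0,"y":0,"z":-0.07,"ax":0,"ay":0,"az":0,"claw":1},{"x":0,"y":0,"z":-0.1,"ax":0,"ay":0,"az":0,"claw":1},{"x":0,"y":0,"z":-0.12,"ax":0,"ay":0,"az":0,"claw":1}]' 20
python3 -m crank '[{"x":0,"y":0.015,"z":0,"ax":0,"ay":0,"az":0,"claw":1},{"x":0.01,"y":0.04,"z":0,"ax":0,"ay":0,"az":0,"claw":1},{"x":0.02,"y":0.07,"z":0,"ax":0,"ay":0,"az":0,"claw":1},{"x":0.03,"y":0.1,"z":0,"ax":0,"ay":0,"az":0,"claw":1},{"x":0.04,"y":0.13,"z":0,"ax":0,"ay":0,"az":0,"claw":1}]' 20
python3 -m crank '[{"x":0.004,"y":0.03,"z":0,"ax":0,"ay":0,"az":0,"claw":1},{"x":0.004,"y":0.06,"z":0,"ax":0,"ay":0,"az":0,"claw":1},{"x":0.004,"y":0.077,"z":0,"ax":0,"ay":0,"az":0,"claw":1},{"x":0.004,"y":0.082,"z":0,"ax":0,"ay":0,"az":0,"claw":1},{"x":0.004,"y":0.082,"z":0,"ax":0,"ay":0,"az":0,"claw":1}]' 20
python3 - <<'E'
from h import *
c=camera("scene");cv2.imwrite("pics/s2.png",c["color"]);s=r.read_state();print(s["ee_pos"],s["eef_rot"],s["width"])
E
```

```text
time: 7.17
ee_pos: [0.5561, -0.0781, 0.2109]
eef_rot: [1.0, 0.003, 0.001, -0.0]
ft_force: [0.9, -0.7, -2.1]
width: 0.0335
time: 7.58
ee_pos: [0.5968, -0.2083, 0.208]
eef_rot: [1.0, 0.004, -0.0, -0.0]
ft_force: [0.3, 0.0, -2.1]
width: 0.0334
time: 8.0
ee_pos: [0.6001, -0.2912, 0.2079]
eef_rot: [1.0, 0.002, -0.001, 0.0]
ft_force: [0.4, 0.3, -2.4]
width: 0.0334
[ 0.60082959 -0.28934097  0.20796766] [ 9.99996453e-01  2.62618654e-03 -3.57999119e-04 -2.63612569e-04] 0.03338155924374197
```

View pics/s2.png

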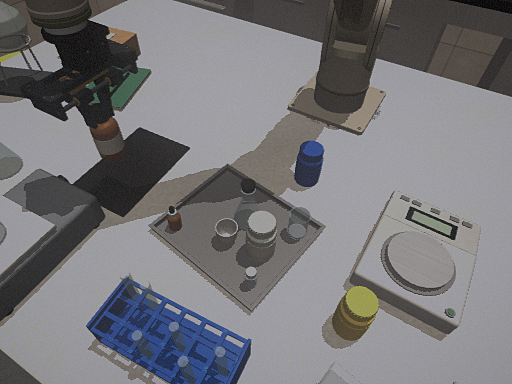

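The bottle hangs upright at about (105,140), over the mat. Lower it.

```bash
python3 -m crank '[{"x":0,"y":0,"z":0.025,"ax":0,"ay":0,"az":0,"claw":1},{"x":0,"y":0,"z":0.055,"ax":0,"ay":0,"az":0,"claw":1},{"x":0,"y":0,"z":0.085,"ax":0,"ay":0,"az":0,"claw":1},{"x":0,"y":0,"z":0.105,"ax":0,"ay":0,"az":0,"claw":1},{"x":0,"y":0,"z":0.114,"ax":0,"ay":0,"az":0,"claw":1}]' 20 | grep -E "ee_|ft"
python3 -m crank '[{"x":0,"y":0,"z":0.001,"ax":0,"ay":0,"az":0,"claw":1},{"x":0,"y":0,"z":0.002,"ax":0,"ay":0,"az":0,"claw":1},{"x":0,"y":0,"z":0.004,"ax":0,"ay":0,"az":0,"claw":1},{"x":0,"y":0,"z":0.004,"ax":0,"ay":0,"az":0,"claw":1},{"x":0,"y":0,"z":0.004,"ax":0,"ay":0,"az":0,"claw":1}]' 20 | grep -E "ee_|ft"
```

```text
ee_pos: [0.6005, -0.286, 0.0911]
ft_force: [-0.2, -0.1, -1.8]
ee_pos: [0.6016, -0.2896, 0.0916]
ft_force: [0.6, 0.7, -1.8]
```

```bash
python3 -m crank '[{"x":0,"y":0,"z":0.001,"ax":0,"ay":0,"az":0,"claw":1},{"x":0,"y":0,"z":0.002,"ax":0,"ay":0,"az":0,"claw":1},{"x":0,"y":0,"z":0.002,"ax":0,"ay":0,"az":0,"claw":1},{"x":0,"y":0,"z":0.002,"ax":0,"ay":0,"az":0,"claw":1},{"x":0,"y":0,"z":0.002,"ax":0,"ay":0,"az":0,"claw":1}]' 20 | grep -E "ee_|ft"
```

```text
ee_pos: [0.6012, -0.2896, 0.0888]
ft_force: [0.3, 0.3, 2.1]
```

Contact made. Release, lift, and go above the flask.

```bash
for i in 1 2; do python3 -m crank '[{"x":0,"y":0,"z":0,"ax":0,"ay":0,"az":0,"claw":-0.6},{"x":0,"y":0,"z":0,"ax":0,"ay":0,"az":0,"claw":-0.6},{"x":0,"y":0,"z":0,"ax":0,"ay":0,"az":0,"claw":-0.6},{"x":0,"y":0,"z":0,"ax":0,"ay":0,"az":0,"claw":-0.6},{"x":0,"y":0,"z":0,"ax":0,"ay":0,"az":0,"claw":-0.6}]' |grep wid; done
python3 -m crank '[{"x":0,"y":0,"z":-0.02,"ax":0,"ay":0,"az":0,"claw":-0.6},{"x":0,"y":0,"z":-0.05,"ax":0,"ay":0,"az":0,"claw":-0.6},{"x":0,"y":0,"z":-0.08,"ax":0,"ay":0,"az":0,"claw":-0.6},{"x":0,"y":0,"z":-0.11,"ax":0,"ay":0,"az":0,"claw":-0.6},{"x":0,"y":0,"z":-0.12,"ax":0,"ay":0,"az":0,"claw":-0.6}]' |grep ee_
python3 -m crank '[{"x":-0.01,"y":-0.035,"z":0,"ax":0,"ay":0,"az":0,"claw":-0.6},{"x":-0.02,"y":-0.07,"z":0,"ax":0,"ay":0,"az":0,"claw":-0.6},{"x":-0.03,"y":-0.105,"z":0,"ax":0,"ay":0,"az":0,"claw":-0.6},{"x":-0.04,"y":-0.14,"z":0,"ax":0,"ay":0,"az":0,"claw":-0.6},{"x":-0.05,"y":-0.175,"z":0,"ax":0,"ay":0,"az":0,"claw":-0.6}]' |grep ee_
python3 -m crank '[{"x":-0.01,"y":-0.035,"z":0,"ax":0,"ay":0,"az":0,"claw":-0.6},{"x":-0.02,"y":-0.07,"z":0,"ax":0,"ay":0,"az":0,"claw":-0.6},{"x":-0.024,"y":-0.1,"z":0,"ax":0,"ay":0,"az":0,"claw":-0.6},{"x":-0.024,"y":-0.11,"z":0,"ax":0,"ay":0,"az":0,"claw":-0.6},{"x":-0.024,"y":-0.11,"z":0,"ax":0,"ay":0,"az":0,"claw":-0.6}]' |grep ee_
python3 - <<'E'
from seg import *
c=camera("wrist");cv2.imwrite("pics/w5.png",c["color"]);s=r.read_state();print(s["ee_pos"],s["eef_rot"],s["width"],tool([.527,-.005,.07]))
c=camera("top");cv2.imwrite("pics/t5.png",c["color"])
E
```

```text
width: 0.0592
width: 0.0697
ee_pos: [0.6021, -0.2906, 0.2133]
ee_pos: [0.5491, -0.1132, 0.208]
ee_pos: [0.5251, -0.0012, 0.2084]
[ 0.52530429 -0.00382165  0.20844511] [ 9.99990447e-01  4.36563005e-03  3.58923146e-05 -2.13582634e-04] 0.06968081630809898 [0.00167516 0.0012522  0.13844471]
```

View pics/w5.png

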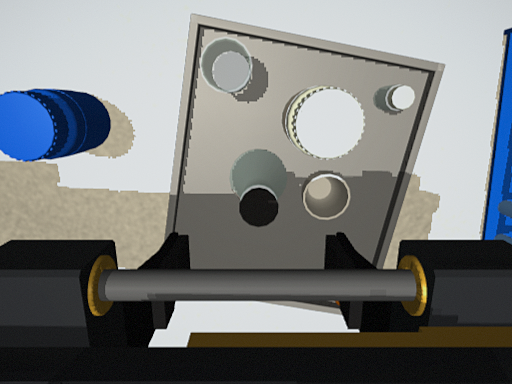

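The stopper at (259,207) is midway between the fingers (190 and 328). Descend and grip the neck.

```bash
python3 -m crank '[{"x":0.001,"y":0.001,"z":0.03,"ax":0,"ay":0,"az":0,"claw":-0.6},{"x":0.001,"y":0.001,"z":0.07,"ax":0,"ay":0,"az":0,"claw":-0.6},{"x":0.001,"y":0.001,"z":0.105,"ax":0,"ay":0,"az":0,"claw":-0.6},{"x":0.001,"y":0.001,"z":0.13,"ax":0,"ay":0,"az":0,"claw":-0.6},{"x":0.001,"y":0.001,"z":0.138,"ax":0,"ay":0,"az":0,"claw":-0.6}]' 20 | grep -E "ee_|ft"
for i in 1 2; do python3 -m crank '[{"x":0,"y":0,"z":0,"ax":0,"ay":0,"az":0,"claw":1},{"x":0,"y":0,"z":0,"ax":0,"ay":0,"az":0,"claw":1},{"x":0,"y":0,"z":0,"ax":0,"ay":0,"az":0,"claw":1},{"x":0,"y":0,"z":0,"ax":0,"ay":0,"az":0,"claw":1},{"x":0,"y":0,"z":0,"ax":0,"ay":0,"az":0,"claw":1}]' 20| grep -E "ee_|ft|wid"; done; python3 -c "
from h import *
s=r.read_state();print(s['ee_pos'])"
```

```text
ee_pos: [0.5241, -0.0085, 0.0669]
ft_force: [-0.9, 0.8, -0.4]
ee_pos: [0.5272, -0.0058, 0.0718]
ft_force: [0.1, 0.1, 0.0]
width: 0.044
ee_pos: [0.5266, -0.0057, 0.071]
ft_force: [-1.7, 0.6, 7.0]
width: 0.0285
[ 0.52658841 -0.00573065  0.07096715]
```

Width 28.5 mm with +7 N suggests the tips ride the top of the cone. I'll ease open, rise 3 mm and regrip.

```bash
python3 -m crank '[{"x":0,"y":0,"z":0,"ax":0,"ay":0,"az":0,"claw":0},{"x":0,"y":0,"z":0,"ax":0,"ay":0,"az":0,"claw":0},{"x":0,"y":0,"z":-0.003,"ax":0,"ay":0,"az":0,"claw":0},{"x":0,"y":0,"z":-0.003,"ax":0,"ay":0,"az":0,"claw":0},{"x":0,"y":0,"z":-0.003,"ax":0,"ay":0,"az":0,"claw":0}]' 20 | grep -E "ee_|ft|wid"
for i in 1 2; do python3 -m crank '[{"x":0,"y":0,"z":0,"ax":0,"ay":0,"az":0,"claw":1},{"x":0,"y":0,"z":0,"ax":0,"ay":0,"az":0,"claw":1},{"x":0,"y":0,"z":0,"ax":0,"ay":0,"az":0,"claw":1},{"x":0,"y":0,"z":0,"ax":0,"ay":0,"az":0,"claw":1},{"x":0,"y":0,"z":0,"ax":0,"ay":0,"az":0,"claw":1}]' 20| grep -E "ee_|ft|wid"; done; python3 -c "
from h import *
s=r.read_state();print(s['ee_pos'])"
```

```text
ee_pos: [0.5263, -0.0059, 0.0736]
ft_force: [-0.8, -0.3, -0.4]
width: 0.0426
ee_pos: [0.5263, -0.0059, 0.0735]
ft_force: [0.6, -0.2, 0.0]
width: 0.0287
ee_pos: [0.5262, -0.0059, 0.0735]
ft_force: [0.1, -0.7, -2.2]
width: 0.0284
[ 0.5262226  -0.00589938  0.07347014]
```

```bash
python3 -m crank '[{"x":0,"y":0,"z":-0.01,"ax":0,"ay":0,"az":0,"claw":1},{"x":0,"y":0,"z":-0.03,"ax":0,"ay":0,"az":0,"claw":1},{"x":0,"y":0,"z":-0.06,"ax":0,"ay":0,"az":0,"claw":1},{"x":0,"y":0,"z":-0.09,"ax":0,"ay":0,"az":0,"claw":1},{"x":0,"y":0,"z":-0.12,"ax":0,"ay":0,"az":0,"claw":1}]' 20| grep -E "ee_|ft|wid"
python3 -m crank '[{"x":-0.01,"y":0.015,"z":-0.01,"ax":0,"ay":0,"az":0,"claw":1},{"x":-0.02,"y":0.045,"z":-0.01,"ax":0,"ay":0,"az":0,"claw":1},{"x":-0.03,"y":0.08,"z":-0.01,"ax":0,"ay":0,"az":0,"claw":1},{"x":-0.04,"y":0.115,"z":-0.01,"ax":0,"ay":0,"az":0,"claw":1},{"x":-0.05,"y":0.15,"z":-0.01,"ax":0,"ay":0,"az":0,"claw":1}]' 20| grep -E "ee_|ft|wid"
python3 -m crank '[{"x":-0.01,"y":0.035,"z":0,"ax":0,"ay":0,"az":0,"claw":1},{"x":-0.02,"y":0.07,"z":0,"ax":0,"ay":0,"az":0,"claw":1},{"x":-0.026,"y":0.1,"z":0,"ax":0,"ay":0,"az":0,"claw":1},{"x":-0.026,"y":0.125,"z":0,"ax":0,"ay":0,"az":0,"claw":1},{"x":-0.026,"y":0.134,"z":0,"ax":0,"ay":0,"az":0,"claw":1}]' 20| grep -E "ee_|ft|wid"
python3 -m crank '[{"x":0,"y":0,"z":0.02,"ax":0,"ay":0,"az":0,"claw":1},{"x":0,"y":0,"z":0.05,"ax":0,"ay":0,"az":0,"claw":1},{"x":0,"y":0,"z":0.08,"ax":0,"ay":0,"az":0,"claw":1},{"x":0,"y":0,"z":0.11,"ax":0,"ay":0,"az":0,"claw":1},{"x":0,"y":0,"z":0.125,"ax":0,"ay":0,"az":0,"claw":1}]' 20| grep -E "ee_|ft|wid"
python3 -m crank '[{"x":0,"y":0,"z":0.001,"ax":0,"ay":0,"az":0,"claw":1},{"x":0,"y":0,"z":0.002,"ax":0,"ay":0,"az":0,"claw":1},{"x":0,"y":0,"z":0.003,"ax":0,"ay":0,"az":0,"claw":1},{"x":0,"y":0,"z":0.003,"ax":0,"ay":0,"az":0,"claw":1},{"x":0,"y":0,"z":0.003,"ax":0,"ay":0,"az":0,"claw":1}]' 20| grep -E "ee_|ft|wid"
```

```text
ee_pos: [0.5259, -0.0065, 0.1954]
ft_force: [0.6, 0.4, -0.7]
width: 0.029
ee_pos: [0.4764, -0.1578, 0.2043]
ft_force: [0.8, -1.1, -1.7]
width: 0.0288
ee_pos: [0.4505, -0.2943, 0.2044]
ft_force: [0.3, -0.3, -1.5]
width: 0.0281
ee_pos: [0.4506, -0.2894, 0.0759]
ft_force: [0.1, 0.4, -0.8]
width: 0.0284
ee_pos: [0.4528, -0.2906, 0.0767]
ft_force: [0.7, -0.2, -1.9]
width: 0.0291
```

```bash
python3 -m crank '[{"x":0,"y":0,"z":0.001,"ax":0,"ay":0,"az":0,"claw":1},{"x":0,"y":0,"z":0.002,"ax":0,"ay":0,"az":0,"claw":1},{"x":0,"y":0,"z":0.003,"ax":0,"ay":0,"az":0,"claw":1},{"x":0,"y":0,"z":0.003,"ax":0,"ay":0,"az":0,"claw":1},{"x":0,"y":0,"z":0.003,"ax":0,"ay":0,"az":0,"claw":1}]' 20| grep -E "ee_|ft|wid"
```

```text
ee_pos: [0.4525, -0.2908, 0.0734]
ft_force: [-1.3, 0.7, 7.7]
width: 0.0285
```

Touched down; release and go above the jar.

```bash
for i in 1 2; do python3 -m crank '[{"x":0,"y":0,"z":0,"ax":0,"ay":0,"az":0,"claw":-0.6},{"x":0,"y":0,"z":0,"ax":0,"ay":0,"az":0,"claw":-0.6},{"x":0,"y":0,"z":0,"ax":0,"ay":0,"az":0,"claw":-0.6},{"x":0,"y":0,"z":0,"ax":0,"ay":0,"az":0,"claw":-0.6},{"x":0,"y":0,"z":0,"ax":0,"ay":0,"az":0,"claw":-0.6}]' |grep wid; done
python3 -m crank '[{"x":0,"y":0,"z":-0.02,"ax":0,"ay":0,"az":0,"claw":-0.6},{"x":0,"y":0,"z":-0.05,"ax":0,"ay":0,"az":0,"claw":-0.6},{"x":0,"y":0,"z":-0.08,"ax":0,"ay":0,"az":0,"claw":-0.6},{"x":0,"y":0,"z":-0.11,"ax":0,"ay":0,"az":0,"claw":-1},{"x":0,"y":0,"z":-0.13,"ax":0,"ay":0,"az":0,"claw":-1}]' |grep ee_
for i in 1 2; do python3 -m crank '[{"x":0.01,"y":-0.034,"z":0,"ax":0,"ay":0,"az":0,"claw":-1},{"x":0.02,"y":-0.068,"z":0,"ax":0,"ay":0,"az":0,"claw":-1},{"x":0.035,"y":-0.102,"z":0,"ax":0,"ay":0,"az":0,"claw":-1},{"x":0.05,"y":-0.136,"z":0,"ax":0,"ay":0,"az":0,"claw":-1},{"x":0.06,"y":-0.17,"z":0,"ax":0,"ay":0,"az":0,"claw":-1}]' |grep ee_; done
python3 -m crank '[{"x":0.006,"y":-0.009,"z":0,"ax":0,"ay":0,"az":0,"claw":-1},{"x":0.006,"y":-0.009,"z":0,"ax":0,"ay":0,"az":0,"claw":-1},{"x":0.006,"y":-0.009,"z":0,"ax":0,"ay":0,"az":0,"claw":-1},{"x":0.006,"y":-0.009,"z":0,"ax":0,"ay":0,"az":0,"claw":-1},{"x":0.006,"y":-0.009,"z":0,"ax":0,"ay":0,"az":0,"claw":-1}]' |grep ee_
python3 - <<'E'
from seg import *
c=camera("wrist");cv2.imwrite("pics/w6.png",c["color"]);s=r.read_state();print(s["ee_pos"],s["eef_rot"],s["width"],tool([.5795,.058,.075]))
t=camera("top");cv2.imwrite("pics/w6c.png",np.hstack([c["color"][60:320,120:420],cv2.resize(t["color"][120:240,330:420],None,fx=2.1667,fy=2.1667)]))
E
```

```text
width: 0.054
width: 0.0694
ee_pos: [0.4523, -0.2911, 0.2051]
ee_pos: [0.5118, -0.1179, 0.2027]
ee_pos: [0.5707, 0.0525, 0.2025]
ee_pos: [0.5756, 0.0576, 0.2027]
[0.57566528 0.057853   0.20275969] [ 9.99998205e-01  1.88226164e-03  8.46903317e-05 -2.01069873e-04] 0.08720060718367806 [ 3.81350574e-03 -8.12281714e-05  1.27760383e-01]
```

View pics/w6c.png

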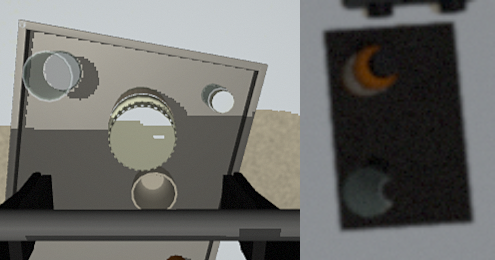

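Lid centre at crop (141,135) against a finger midpoint of 136, so +4 mm in x is needed, as computed. The bottle and flask stand on the mat.

```bash
python3 -m crank '[{"x":0.004,"y":0,"z":0.03,"ax":0,"ay":0,"az":0,"claw":-1},{"x":0.004,"y":0,"z":0.06,"ax":0,"ay":0,"az":0,"claw":-1},{"x":0.004,"y":0,"z":0.09,"ax":0,"ay":0,"az":0,"claw":-1},{"x":0.004,"y":0,"z":0.118,"ax":0,"ay":0,"az":0,"claw":-1},{"x":0.004,"y":0,"z":0.127,"ax":0,"ay":0,"az":0,"claw":-1}]' 20 | grep -E "ee_|ft"
for i in 1 2; do python3 -m crank '[{"x":0,"y":0,"z":0,"ax":0,"ay":0,"az":0,"claw":1},{"x":0,"y":0,"z":0,"ax":0,"ay":0,"az":0,"claw":1},{"x":0,"y":0,"z":0,"ax":0,"ay":0,"az":0,"claw":1},{"x":0,"y":0,"z":0,"ax":0,"ay":0,"az":0,"claw":1},{"x":0,"y":0,"z":0,"ax":0,"ay":0,"az":0,"claw":1}]' 20| grep -E "ee_|ft|wid"; done; python3 -c "
from h import *
s=r.read_state();print(s['ee_pos'])"
```

```text
ee_pos: [0.5776, 0.0587, 0.072]
ft_force: [-0.4, -0.8, 0.1]
ee_pos: [0.5807, 0.0596, 0.0769]
ft_force: [0.2, -0.7, 0.7]
width: 0.0614
ee_pos: [0.5803, 0.0596, 0.0767]
ft_force: [-2.6, 0.1, 9.2]
width: 0.0544
[0.5803221  0.05960505 0.07668844]
```

```bash
python3 -m crank '[{"x":0,"y":0,"z":0,"ax":0,"ay":0,"az":0,"claw":1},{"x":0,"y":0,"z":-0.015,"ax":0,"ay":0,"az":0,"claw":1},{"x":0,"y":0,"z":-0.045,"ax":0,"ay":0,"az":0,"claw":1},{"x":0,"y":0,"z":-0.08,"ax":0,"ay":0,"az":0,"claw":1},{"x":0,"y":0,"z":-0.115,"ax":0,"ay":0,"az":0,"claw":1}]' 20| grep -E "ee_|ft|wid"
python3 -m crank '[{"x":-0.01,"y":0.015,"z":-0.02,"ax":0,"ay":0,"az":0,"claw":1},{"x":-0.02,"y":0.045,"z":-0.03,"ax":0,"ay":0,"az":0,"claw":1},{"x":-0.03,"y":0.08,"z":-0.03,"ax":0,"ay":0,"az":0,"claw":1},{"x":-0.035,"y":0.115,"z":-0.03,"ax":0,"ay":0,"az":0,"claw":1},{"x":-0.04,"y":0.15,"z":-0.03,"ax":0,"ay":0,"az":0,"claw":1}]' 20| grep -E "ee_|ft|wid"
python3 -m crank '[{"x":-0.005,"y":0.035,"z":0,"ax":0,"ay":0,"az":0,"claw":1},{"x":-0.01,"y":0.07,"z":0,"ax":0,"ay":0,"az":0,"claw":1},{"x":-0.015,"y":0.105,"z":0,"ax":0,"ay":0,"az":0,"claw":1},{"x":-0.015,"y":0.14,"z":0,"ax":0,"ay":0,"az":0,"claw":1},{"x":-0.015,"y":0.175,"z":0,"ax":0,"ay":0,"az":0,"claw":1}]' 20| grep -E "ee_|ft|wid"
python3 -m crank '[{"x":0,"y":0.035,"z":0,"ax":0,"ay":0,"az":0,"claw":1},{"x":0,"y":0.07,"z":0,"ax":0,"ay":0,"az":0,"claw":1},{"x":0,"y":0.095,"z":0,"ax":0,"ay":0,"az":0,"claw":1},{"x":0,"y":0.107,"z":0,"ax":0,"ay":0,"az":0,"claw":1},{"x":0,"y":0.107,"z":0,"ax":0,"ay":0,"az":0,"claw":1}]' 20| grep -E "ee_|ft|wid"
python3 -c "
from h import *
camera('top');s=r.read_state();print(s['ee_pos'],s['eef_rot'])"
```

```text
ee_pos: [0.5793, 0.0592, 0.1917]
ft_force: [0.9, 0.5, -1.7]
width: 0.0526
ee_pos: [0.5402, -0.092, 0.221]
ft_force: [0.5, -0.3, -1.7]
width: 0.0525
ee_pos: [0.5265, -0.2673, 0.2207]
ft_force: [0.1, 0.3, -1.0]
width: 0.0527
ee_pos: [0.5256, -0.3765, 0.2204]
ft_force: [-0.1, -0.6, -1.4]
width: 0.0523
[ 0.5264977  -0.37450835  0.22035054] [ 9.99998683e-01  1.54703360e-03 -4.09560414e-04  2.69444512e-04]
```

```bash
python3 -m crank '[{"x":0,"y":0,"z":0.025,"ax":0,"ay":0,"az":0,"claw":1},{"x":0,"y":0,"z":0.06,"ax":0,"ay":0,"az":0,"claw":1},{"x":0,"y":0,"z":0.095,"ax":0,"ay":0,"az":0,"claw":1},{"x":0,"y":0,"z":0.125,"ax":0,"ay":0,"az":0,"claw":1},{"x":0,"y":0,"z":0.137,"ax":0,"ay":0,"az":0,"claw":1}]' 20| grep -E "ee_|ft|wid"
python3 -m crank '[{"x":0,"y":0,"z":0.001,"ax":0,"ay":0,"az":0,"claw":1},{"x":0,"y":0,"z":0.003,"ax":0,"ay":0,"az":0,"claw":1},{"x":0,"y":0,"z":0.005,"ax":0,"ay":0,"az":0,"claw":1},{"x":0,"y":0,"z":0.005,"ax":0,"ay":0,"az":0,"claw":1},{"x":0,"y":0,"z":0.005,"ax":0,"ay":0,"az":0,"claw":1}]' 20| grep -E "ee_|ft|wid"
python3 -m crank '[{"x":0,"y":0,"z":0.001,"ax":0,"ay":0,"az":0,"claw":1},{"x":0,"y":0,"z":0.002,"ax":0,"ay":0,"az":0,"claw":1},{"x":0,"y":0,"z":0.002,"ax":0,"ay":0,"az":0,"claw":1},{"x":0,"y":0,"z":0.002,"ax":0,"ay":0,"az":0,"claw":1},{"x":0,"y":0,"z":0.002,"ax":0,"ay":0,"az":0,"claw":1}]' 20| grep -E "ee_|ft|wid"
```

```text
ee_pos: [0.5267, -0.3695, 0.0793]
ft_force: [0.3, 0.8, -2.0]
width: 0.0524
ee_pos: [0.5281, -0.3732, 0.0798]
ft_force: [-0.0, 0.5, -1.1]
width: 0.0527
ee_pos: [0.5281, -0.3735, 0.0782]
ft_force: [-1.2, 1.8, 8.9]
width: 0.0525
```

Touched. Release and go above the crucible.

```bash
for i in 1 2; do python3 -m crank '[{"x":0,"y":0,"z":0,"ax":0,"ay":0,"az":0,"claw":-0.8},{"x":0,"y":0,"z":0,"ax":0,"ay":0,"az":0,"claw":-0.8},{"x":0,"y":0,"z":0,"ax":0,"ay":0,"az":0,"claw":-0.8},{"x":0,"y":0,"z":0,"ax":0,"ay":0,"az":0,"claw":-0.8},{"x":0,"y":0,"z":0,"ax":0,"ay":0,"az":0,"claw":-0.8}]' |grep wid; done
python3 -m crank '[{"x":0,"y":0,"z":-0.02,"ax":0,"ay":0,"az":0,"claw":-1},{"x":0,"y":0,"z":-0.05,"ax":0,"ay":0,"az":0,"claw":-1},{"x":0,"y":0,"z":-0.08,"ax":0,"ay":0,"az":0,"claw":-1},{"x":0,"y":0,"z":-0.11,"ax":0,"ay":0,"az":0,"claw":-1},{"x":0,"y":0,"z":-0.13,"ax":0,"ay":0,"az":0,"claw":-1}]' |grep ee_
for i in 1 2; do python3 -m crank '[{"x":0.006,"y":-0.034,"z":0,"ax":0,"ay":0,"az":0,"claw":-1},{"x":0.012,"y":-0.068,"z":0,"ax":0,"ay":0,"az":0,"claw":-1},{"x":0.018,"y":-0.102,"z":0,"ax":0,"ay":0,"az":0,"claw":-1},{"x":0.025,"y":-0.136,"z":0,"ax":0,"ay":0,"az":0,"claw":-1},{"x":0.032,"y":-0.17,"z":0,"ax":0,"ay":0,"az":0,"claw":-1}]' |grep ee_; done
python3 -m crank '[{"x":0.002,"y":-0.018,"z":0.02,"ax":0,"ay":0,"az":0,"claw":-1},{"x":0.002,"y":-0.018,"z":0.05,"ax":0,"ay":0,"az":0,"claw":-1},{"x":0.002,"y":-0.018,"z":0.06,"ax":0,"ay":0,"az":0,"claw":-1},{"x":0.002,"y":-0.018,"z":0.06,"ax":0,"ay":0,"az":0,"claw":-1},{"x":0.002,"y":-0.018,"z":0.06,"ax":0,"ay":0,"az":0,"claw":-1}]' |grep ee_
python3 - <<'E'
from seg import *
c=camera("wrist");pickle.dump(c,open("w7.pkl","wb"));s=r.read_state();print(s["ee_pos"],s["eef_rot"],s["width"],tool([.594,-.0157,.011]))
t=camera("top");cv2.imwrite("pics/w7c.png",np.hstack([c["color"][60:320,120:420],cv2.resize(t["color"][120:240,330:420],None,fx=2.1667,fy=2.1667)]))
print(proj(c,[[.594,-.0157,.048]]))
E
```

```text
width: 0.075
width: 0.0784
ee_pos: [0.5277, -0.3736, 0.2095]
ee_pos: [0.5585, -0.2012, 0.2066]
ee_pos: [0.5895, -0.0308, 0.2067]
ee_pos: [0.5912, -0.0159, 0.1471]
[ 0.59175946 -0.01598688  0.1478707 ] [9.99997940e-01 1.93572654e-03 5.97895009e-04 1.23187655e-04] 0.08708689329532357 [ 0.00207803 -0.00031225  0.13687321]
[[260.83705365 198.53519074]]
```

View pics/w7c.png

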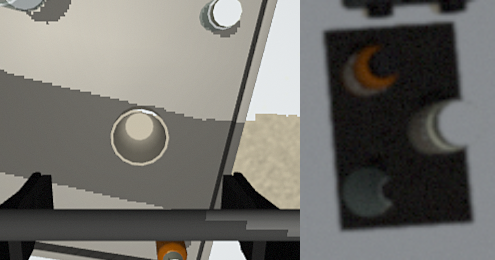

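Rim at crop (139.5,137), where I projected it. All three obstacles stand on the mat. Descend to the crucible.

```bash
python3 -m crank '[{"x":0.001,"y":-0.001,"z":0.03,"ax":0,"ay":0,"az":0,"claw":-1},{"x":0.001,"y":-0.001,"z":0.06,"ax":0,"ay":0,"az":0,"claw":-1},{"x":0.001,"y":-0.001,"z":0.09,"ax":0,"ay":0,"az":0,"claw":-1},{"x":0.001,"y":-0.001,"z":0.11,"ax":0,"ay":0,"az":0,"claw":-1},{"x":0.001,"y":-0.001,"z":0.12,"ax":0,"ay":0,"az":0,"claw":-1}]' 8 | grep -E "ee_|ft"
python3 -m crank '[{"x":0,"y":0,"z":0.004,"ax":0,"ay":0,"az":0,"claw":-1},{"x":0,"y":0,"z":0.008,"ax":0,"ay":0,"az":0,"claw":-1},{"x":0,"y":0,"z":0.012,"ax":0,"ay":0,"az":0,"claw":-1},{"x":0,"y":0,"z":0.014,"ax":0,"ay":0,"az":0,"claw":-1},{"x":0,"y":0,"z":0.014,"ax":0,"ay":0,"az":0,"claw":0}]' 8 | grep -E "ee_|ft"
for i in 1 2; do python3 -m crank '[{"x":0,"y":0,"z":0,"ax":0,"ay":0,"az":0,"claw":1},{"x":0,"y":0,"z":0,"ax":0,"ay":0,"az":0,"claw":1},{"x":0,"y":0,"z":0,"ax":0,"ay":0,"az":0,"claw":1},{"x":0,"y":0,"z":0,"ax":0,"ay":0,"az":0,"claw":1},{"x":0,"y":0,"z":0,"ax":0,"ay":0,"az":0,"claw":1}]' 8| grep -E "ee_|ft|wid"; done; python3 -c "
from h import *
camera('top');s=r.read_state();print(s['ee_pos'],s['width'])"
```

```text
ee_pos: [0.5918, -0.014, 0.0252]
ft_force: [-0.5, 0.4, 0.8]
ee_pos: [0.5928, -0.0134, 0.013]
ft_force: [-0.9, 0.9, -0.5]
ee_pos: [0.5924, -0.0135, 0.0127]
ft_force: [-0.5, 0.7, 0.7]
width: 0.0551
ee_pos: [0.5923, -0.0135, 0.0125]
ft_force: [0.1, 0.5, 0.6]
width: 0.0449
[ 0.59237383 -0.01348963  0.01252179] 0.0450703979785139
```

Gripped at 45 mm. Lift and travel toward the pan, stopping short to measure it.

```bash
python3 -m crank '[{"x":0,"y":0,"z":-0.015,"ax":0,"ay":0,"az":0,"claw":1},{"x":0,"y":0,"z":-0.05,"ax":0,"ay":0,"az":0,"claw":1},{"x":0,"y":0,"z":-0.085,"ax":0,"ay":0,"az":0,"claw":1},{"x":0,"y":0,"z":-0.12,"ax":0,"ay":0,"az":0,"claw":1},{"x":0,"y":0,"z":-0.15,"ax":0,"ay":0,"az":0,"claw":1}]' 8| grep -E "ee_|ft|wid"
python3 -m crank '[{"x":-0.015,"y":-0.02,"z":-0.02,"ax":0,"ay":0,"az":0,"claw":1},{"x":-0.03,"y":-0.05,"z":-0.04,"ax":0,"ay":0,"az":0,"claw":1},{"x":-0.05,"y":-0.08,"z":-0.06,"ax":0,"ay":0,"az":0,"claw":1},{"x":-0.07,"y":-0.11,"z":-0.08,"ax":0,"ay":0,"az":0,"claw":1},{"x":-0.09,"y":-0.14,"z":-0.1,"ax":0,"ay":0,"az":0,"claw":1}]' 8| grep -E "ee_|ft|wid"
python3 -m crank '[{"x":-0.014,"y":-0.03,"z":0,"ax":0,"ay":0,"az":0,"claw":1},{"x":-0.028,"y":-0.06,"z":0,"ax":0,"ay":0,"az":0,"claw":1},{"x":-0.028,"y":-0.08,"z":0,"ax":0,"ay":0,"az":0,"claw":1},{"x":-0.028,"y":-0.08,"z":0,"ax":0,"ay":0,"az":0,"claw":1},{"x":-0.028,"y":-0.08,"z":0,"ax":0,"ay":0,"az":0,"claw":1}]' 8| grep -E "ee_|ft|wid"
python3 - <<'E'
from seg import *
c=camera("wrist");pickle.dump(c,open("w8.pkl","wb"));s=r.read_state();print(s["ee_pos"],s["eef_rot"],s["width"])
cv2.imwrite("pics/w8.png",c["color"]); print(proj(c,[[.4747,.3352,.066]]))
E
```

```text
ee_pos: [0.5924, -0.0142, 0.1659]
ft_force: [0.4, 0.0, -0.1]
width: 0.045
ee_pos: [0.5005, 0.1261, 0.2639]
ft_force: [0.6, 1.3, -0.7]
width: 0.0452
ee_pos: [0.4728, 0.2063, 0.2631]
ft_force: [1.3, -1.2, -1.2]
width: 0.0454
[0.47323982 0.20495318 0.26308043] [9.99996472e-01 2.65336024e-03 1.23186267e-04 3.21842726e-05] 0.04482835951924998
[[259.98795961  42.85505445]]
```

View pics/w8.png

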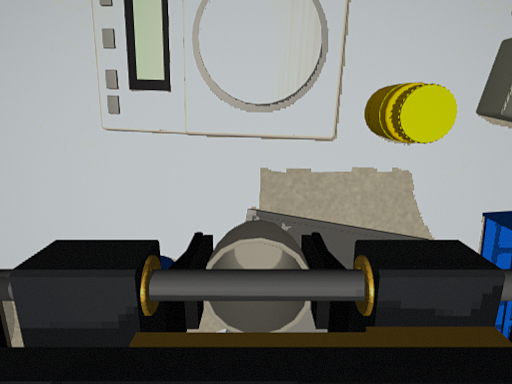

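Pan outline spans columns 193–328 with its bottom at row 111, so its centre is near (260,43), matching the top-view estimate (0.4747,0.3352). The crucible hangs upright between the fingers. Move over and lower.

```bash
python3 -m crank '[{"x":0.001,"y":-0.025,"z":0,"ax":0,"ay":0,"az":0,"claw":1},{"x":0.001,"y":-0.055,"z":0,"ax":0,"ay":0,"az":0,"claw":1},{"x":0.001,"y":-0.085,"z":0,"ax":0,"ay":0,"az":0,"claw":1},{"x":0.001,"y":-0.115,"z":0,"ax":0,"ay":0,"az":0,"claw":1},{"x":0.001,"y":-0.13,"z":0,"ax":0,"ay":0,"az":0,"claw":1}]' 8| grep -E "ee_|ft|wid"
python3 -m crank '[{"x":0,"y":0,"z":0.025,"ax":0,"ay":0,"az":0,"claw":1},{"x":0,"y":0,"z":0.055,"ax":0,"ay":0,"az":0,"claw":1},{"x":0,"y":0,"z":0.085,"ax":0,"ay":0,"az":0,"claw":1},{"x":0,"y":0,"z":0.115,"ax":0,"ay":0,"az":0,"claw":1},{"x":0,"y":0,"z":0.14,"ax":0,"ay":0,"az":0,"claw":1}]' 8| grep -E "ee_|ft|wid"
python3 -m crank '[{"x":0,"y":0,"z":0.015,"ax":0,"ay":0,"az":0,"claw":1},{"x":0,"y":0,"z":0.025,"ax":0,"ay":0,"az":0,"claw":1},{"x":0,"y":0,"z":0.035,"ax":0,"ay":0,"az":0,"claw":1},{"x":0,"y":0,"z":0.04,"ax":0,"ay":0,"az":0,"claw":1},{"x":0,"y":0,"z":0.04,"ax":0,"ay":0,"az":0,"claw":1}]' 8| grep -E "ee_|ft|wid"
python3 -c "
from h import *
camera('top');s=r.read_state();print(s['ee_pos'],s['width'],tool([.4747,.3352,.0745]))"
```

```text
ee_pos: [0.473, 0.3381, 0.2625]
ft_force: [-0.1, 0.9, -0.1]
width: 0.0449
ee_pos: [0.4738, 0.3336, 0.1212]
ft_force: [-0.2, 0.8, -0.2]
width: 0.0446
ee_pos: [0.4734, 0.3353, 0.0823]
ft_force: [0.1, -0.1, -1.3]
width: 0.0452
[0.47363961 0.33556023 0.08294936] 0.04490039881835834 [0.00105537 0.00036734 0.00844968]
```

```bash
python3 -m crank '[{"x":0.001,"y":0,"z":0.002,"ax":0,"ay":0,"az":0,"claw":1},{"x":0.001,"y":0,"z":0.004,"ax":0,"ay":0,"az":0,"claw":1},{"x":0.001,"y":0,"z":0.006,"ax":0,"ay":0,"az":0,"claw":1},{"x":0.001,"y":0,"z":0.007,"ax":0,"ay":0,"az":0,"claw":1},{"x":0.001,"y":0,"z":0.007,"ax":0,"ay":0,"az":0,"claw":1}]' 8| grep -E "ee_|ft|wid"
python3 -m crank '[{"x":0,"y":0,"z":0.001,"ax":0,"ay":0,"az":0,"claw":1},{"x":0,"y":0,"z":0.001,"ax":0,"ay":0,"az":0,"claw":1},{"x":0,"y":0,"z":0.001,"ax":0,"ay":0,"az":0,"claw":1},{"x":0,"y":0,"z":0.001,"ax":0,"ay":0,"az":0,"claw":1},{"x":0,"y":0,"z":0.001,"ax":0,"ay":0,"az":0,"claw":1}]' 8| grep -E "ee_|ft|wid"
```

```text
ee_pos: [0.4741, 0.3358, 0.0754]
ft_force: [0.2, -0.8, 0.4]
width: 0.045
ee_pos: [0.4742, 0.3358, 0.0746]
ft_force: [-0.4, -0.4, -0.6]
width: 0.045
```

```bash
for i in 1 2; do python3 -m crank '[{"x":0,"y":0,"z":0.001,"ax":0,"ay":0,"az":0,"claw":1},{"x":0,"y":0,"z":0.001,"ax":0,"ay":0,"az":0,"claw":1},{"x":0,"y":0,"z":0.001,"ax":0,"ay":0,"az":0,"claw":1},{"x":0,"y":0,"z":0.001,"ax":0,"ay":0,"az":0,"claw":1},{"x":0,"y":0,"z":0.001,"ax":0,"ay":0,"az":0,"claw":1}]' 8| grep -E "ee_|ft|wid"; done
```

```text
ee_pos: [0.4746, 0.3361, 0.0742]
ft_force: [-1.6, -0.6, 5.5]
width: 0.0448
ee_pos: [0.475, 0.3361, 0.0737]
ft_force: [-1.4, -2.1, 10.0]
width: 0.0447
```

Pressed firmly onto the pan; ease up 1 mm, release, rise and check.

```bash
python3 -m crank '[{"x":0,"y":0,"z":-0.001,"ax":0,"ay":0,"az":0,"claw":1},{"x":0,"y":0,"z":-0.001,"ax":0,"ay":0,"az":0,"claw":0},{"x":0,"y":0,"z":-0.001,"ax":0,"ay":0,"az":0,"claw":-0.8},{"x":0,"y":0,"z":-0.001,"ax":0,"ay":0,"az":0,"claw":-0.8},{"x":0,"y":0,"z":-0.001,"ax":0,"ay":0,"az":0,"claw":-0.8}]' |grep wid
python3 -m crank '[{"x":0,"y":0,"z":0,"ax":0,"ay":0,"az":0,"claw":-0.8},{"x":0,"y":0,"z":0,"ax":0,"ay":0,"az":0,"claw":-0.8},{"x":0,"y":0,"z":0,"ax":0,"ay":0,"az":0,"claw":-0.8},{"x":0,"y":0,"z":0,"ax":0,"ay":0,"az":0,"claw":-0.8},{"x":0,"y":0,"z":0,"ax":0,"ay":0,"az":0,"claw":-0.8}]' |grep wid
python3 -m crank '[{"x":0,"y":0,"z":-0.02,"ax":0,"ay":0,"az":0,"claw":-1},{"x":0,"y":0,"z":-0.05,"ax":0,"ay":0,"az":0,"claw":-1},{"x":0,"y":0,"z":-0.08,"ax":0,"ay":0,"az":0,"claw":-1},{"x":0,"y":0,"z":-0.11,"ax":0,"ay":0,"az":0,"claw":-1},{"x":0,"y":0,"z":-0.14,"ax":0,"ay":0,"az":0,"claw":-1}]' |grep ee_
python3 -m crank '[{"x":0.01,"y":0.03,"z":0,"ax":0,"ay":0,"az":0,"claw":-1},{"x":0.02,"y":0.06,"z":0,"ax":0,"ay":0,"az":0,"claw":-1},{"x":0.03,"y":0.09,"z":0,"ax":0,"ay":0,"az":0,"claw":-1},{"x":0.03,"y":0.1,"z":0,"ax":0,"ay":0,"az":0,"claw":-1},{"x":0.03,"y":0.1,"z":0,"ax":0,"ay":0,"az":0,"claw":-1}]' |grep ee_
python3 - <<'E'
from seg import *
c=camera("wrist");s=r.read_state();print(s["ee_pos"],s["eef_rot"],s["time"]);cv2.imwrite("pics/w9.png",c["color"][:260,100:420]); print(proj(c,[[.4747,.3352,.066],[.4747,.3352,.11]]))
E
```

```text
width: 0.0576
width: 0.0781
ee_pos: [0.4741, 0.3355, 0.215]
ee_pos: [0.5058, 0.2323, 0.2139]
[0.50509018 0.23493125 0.21373606] [ 9.99998403e-01  1.73013606e-03 -2.80795309e-05 -4.47070322e-04] 33.6
[[220.37162816  66.4171151 ]
 [214.14436662  60.05974063]]
```

View pics/w9.png

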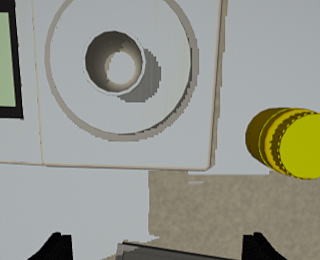

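The crucible rim at (115,63) sits mid-pan (disc columns 48–192), upright. Next, fetch the jar.

```bash
for i in 1 2 3; do python3 -m crank '[{"x":0.001,"y":0.036,"z":0,"ax":0,"ay":0,"az":0,"claw":-1},{"x":0.003,"y":0.073,"z":0,"ax":0,"ay":0,"az":0,"claw":-1},{"x":0.004,"y":0.11,"z":0,"ax":0,"ay":0,"az":0,"claw":-1},{"x":0.006,"y":0.147,"z":0,"ax":0,"ay":0,"az":0,"claw":-1},{"x":0.007,"y":0.183,"z":0,"ax":0,"ay":0,"az":0,"claw":-1}]' |grep ee_; done
python3 -m crank '[{"x":0.002,"y":0.03,"z":0,"ax":0,"ay":0,"az":0,"claw":-1},{"x":0.002,"y":0.06,"z":0,"ax":0,"ay":0,"az":0,"claw":-1},{"x":0.002,"y":0.06,"z":0,"ax":0,"ay":0,"az":0,"claw":-1},{"x":0.002,"y":0.06,"z":0,"ax":0,"ay":0,"az":0,"claw":-1},{"x":0.002,"y":0.06,"z":0,"ax":0,"ay":0,"az":0,"claw":-1}]' |grep ee_
python3 - <<'E'
from seg import *
c=camera("wrist");s=r.read_state();print(s["ee_pos"],s["eef_rot"],tool([.528,-.3735,.077]));cv2.imwrite("pics/w10.png",c["color"][:,60:460]); print(proj(c,[[.528,-.3735,.104]]))
E
```

```text
ee_pos: [0.5129, 0.0532, 0.2136]
ee_pos: [0.5218, -0.1297, 0.2136]
ee_pos: [0.5306, -0.3128, 0.2127]
ee_pos: [0.5327, -0.3713, 0.2128]
[ 0.53288663 -0.37073179  0.21299389] [ 9.99990055e-01  4.41338813e-03 -5.70908502e-05 -6.39092039e-04] [-0.00489611  0.00289886  0.13599083]
[[251.54101365 198.44111056]]
```

View pics/w10.png

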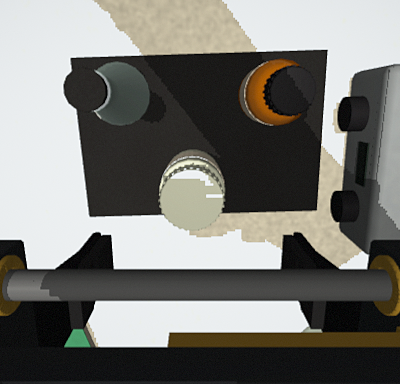

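Lid at crop (191,196), where I projected it. All three stand upright on the mat. Grip the jar.

```bash
python3 -m crank '[{"x":-0.005,"y":0.003,"z":0.03,"ax":0,"ay":0,"az":0,"claw":-1},{"x":-0.005,"y":0.003,"z":0.065,"ax":0,"ay":0,"az":0,"claw":-1},{"x":-0.005,"y":0.003,"z":0.1,"ax":0,"ay":0,"az":0,"claw":-1},{"x":-0.005,"y":0.003,"z":0.127,"ax":0,"ay":0,"az":0,"claw":-1},{"x":-0.005,"y":0.003,"z":0.136,"ax":0,"ay":0,"az":0,"claw":-1}]' 20 | grep -E "ee_|ft"
for i in 1 2; do python3 -m crank '[{"x":0,"y":0,"z":0,"ax":0,"ay":0,"az":0,"claw":1},{"x":0,"y":0,"z":0,"ax":0,"ay":0,"az":0,"claw":1},{"x":0,"y":0,"z":0,"ax":0,"ay":0,"az":0,"claw":1},{"x":0,"y":0,"z":0,"ax":0,"ay":0,"az":0,"claw":1},{"x":0,"y":0,"z":0,"ax":0,"ay":0,"az":0,"claw":1}]' 20| grep -E "ee_|ft|wid"; done
python3 -m crank '[{"x":0,"y":0,"z":0,"ax":0,"ay":0,"az":0,"claw":1},{"x":0,"y":0,"z":-0.015,"ax":0,"ay":0,"az":0,"claw":1},{"x":0,"y":0,"z":-0.045,"ax":0,"ay":0,"az":0,"claw":1},{"x":0,"y":0,"z":-0.08,"ax":0,"ay":0,"az":0,"claw":1},{"x":0,"y":0,"z":-0.115,"ax":0,"ay":0,"az":0,"claw":1}]' 20| grep -E "ee_|ft|wid"
```

```text
ee_pos: [0.5263, -0.3719, 0.0733]
ft_force: [0.2, 0.9, -0.3]
ee_pos: [0.5273, -0.3763, 0.079]
ft_force: [-0.1, -0.5, 0.1]
width: 0.0613
ee_pos: [0.5271, -0.3762, 0.0784]
ft_force: [0.7, 0.4, 6.7]
width: 0.0525
ee_pos: [0.5256, -0.3757, 0.1941]
ft_force: [1.0, -0.8, -1.9]
width: 0.0527
```

```bash
python3 -m crank '[{"x":0,"y":-0.015,"z":-0.02,"ax":0,"ay":0,"az":0,"claw":1},{"x":0.005,"y":-0.045,"z":-0.03,"ax":0,"ay":0,"az":0,"claw":1},{"x":0.01,"y":-0.08,"z":-0.03,"ax":0,"ay":0,"az":0,"claw":1},{"x":0.015,"y":-0.115,"z":-0.03,"ax":0,"ay":0,"az":0,"claw":1},{"x":0.02,"y":-0.15,"z":-0.03,"ax":0,"ay":0,"az":0,"claw":1}]' 20| grep -E "ee_|ft|wid"
python3 -m crank '[{"x":0.006,"y":-0.035,"z":0,"ax":0,"ay":0,"az":0,"claw":1},{"x":0.012,"y":-0.07,"z":0,"ax":0,"ay":0,"az":0,"claw":1},{"x":0.018,"y":-0.105,"z":0,"ax":0,"ay":0,"az":0,"claw":1},{"x":0.024,"y":-0.14,"z":0,"ax":0,"ay":0,"az":0,"claw":1},{"x":0.03,"y":-0.175,"z":0,"ax":0,"ay":0,"az":0,"claw":1}]' 20| grep -E "ee_|ft|wid"
python3 -m crank '[{"x":0.003,"y":-0.035,"z":0,"ax":0,"ay":0,"az":0,"claw":1},{"x":0.003,"y":-0.07,"z":0,"ax":0,"ay":0,"az":0,"claw":1},{"x":0.003,"y":-0.1,"z":0,"ax":0,"ay":0,"az":0,"claw":1},{"x":0.003,"y":-0.108,"z":0,"ax":0,"ay":0,"az":0,"claw":1},{"x":0.003,"y":-0.108,"z":0,"ax":0,"ay":0,"az":0,"claw":1}]' 20| grep -E "ee_|ft|wid"
python3 -c "
from h import *
camera('top');s=r.read_state();print(s['ee_pos'],s['width'],tool([.5803,.0569,.0772]))"
```

```text
ee_pos: [0.5451, -0.2246, 0.2232]
ft_force: [0.6, -0.6, -1.4]
width: 0.0529
ee_pos: [0.5741, -0.0491, 0.2232]
ft_force: [0.6, 0.4, -2.5]
width: 0.0525
ee_pos: [0.5765, 0.0607, 0.2226]
ft_force: [-0.1, -1.3, -2.2]
width: 0.0527
[0.57663974 0.05805237 0.22280621] 0.052692769974176504 [0.00371801 0.00115055 0.14560476]
```

```bash
python3 -m crank '[{"x":0.004,"y":0.001,"z":0.025,"ax":0,"ay":0,"az":0,"claw":1},{"x":0.004,"y":0.001,"z":0.06,"ax":0,"ay":0,"az":0,"claw":1},{"x":0.004,"y":0.001,"z":0.095,"ax":0,"ay":0,"az":0,"claw":1},{"x":0.004,"y":0.001,"z":0.125,"ax":0,"ay":0,"az":0,"claw":1},{"x":0.004,"y":0.001,"z":0.138,"ax":0,"ay":0,"az":0,"claw":1}]' 20| grep -E "ee_|ft|wid"
python3 -m crank '[{"x":0,"y":0,"z":0.001,"ax":0,"ay":0,"az":0,"claw":1},{"x":0,"y":0,"z":0.003,"ax":0,"ay":0,"az":0,"claw":1},{"x":0,"y":0,"z":0.004,"ax":0,"ay":0,"az":0,"claw":1},{"x":0,"y":0,"z":0.005,"ax":0,"ay":0,"az":0,"claw":1},{"x":0,"y":0,"z":0.005,"ax":0,"ay":0,"az":0,"claw":1}]' 20| grep -E "ee_|ft|wid"
python3 -m crank '[{"x":0,"y":0,"z":0.001,"ax":0,"ay":0,"az":0,"claw":1},{"x":0,"y":0,"z":0.002,"ax":0,"ay":0,"az":0,"claw":1},{"x":0,"y":0,"z":0.002,"ax":0,"ay":0,"az":0,"claw":1},{"x":0,"y":0,"z":0.002,"ax":0,"ay":0,"az":0,"claw":1},{"x":0,"y":0,"z":0.002,"ax":0,"ay":0,"az":0,"claw":1}]' 20| grep -E "ee_|ft|wid"
```

```text
ee_pos: [0.5788, 0.054, 0.0813]
ft_force: [-1.6, 0.0, -2.2]
width: 0.0526
ee_pos: [0.5817, 0.0565, 0.0808]
ft_force: [0.4, -0.9, -2.1]
width: 0.0528
ee_pos: [0.5815, 0.0567, 0.0783]
ft_force: [-0.9, 0.5, 5.6]
width: 0.0524
```

Jar set down. Release and go to the bottle.

```bash
for i in 1 2; do python3 -m crank '[{"x":0,"y":0,"z":0,"ax":0,"ay":0,"az":0,"claw":-0.8},{"x":0,"y":0,"z":0,"ax":0,"ay":0,"az":0,"claw":-0.8},{"x":0,"y":0,"z":0,"ax":0,"ay":0,"az":0,"claw":-0.8},{"x":0,"y":0,"z":0,"ax":0,"ay":0,"az":0,"claw":-0.8},{"x":0,"y":0,"z":0,"ax":0,"ay":0,"az":0,"claw":-0.8}]' |grep wid; done
python3 -m crank '[{"x":0,"y":0,"z":-0.02,"ax":0,"ay":0,"az":0,"claw":-0.8},{"x":0,"y":0,"z":-0.05,"ax":0,"ay":0,"az":0,"claw":-0.8},{"x":0,"y":0,"z":-0.08,"ax":0,"ay":0,"az":0,"claw":-0.8},{"x":0,"y":0,"z":-0.11,"ax":0,"ay":0,"az":0,"claw":-0.8},{"x":0,"y":0,"z":-0.13,"ax":0,"ay":0,"az":0,"claw":-0.8}]' |grep ee_
for i in 1 2; do python3 -m crank '[{"x":0.002,"y":0.034,"z":0,"ax":0,"ay":0,"az":0,"claw":-0.8},{"x":0.004,"y":0.068,"z":0,"ax":0,"ay":0,"az":0,"claw":-0.8},{"x":0.006,"y":0.102,"z":0,"ax":0,"ay":0,"az":0,"claw":-0.8},{"x":0.008,"y":0.136,"z":0,"ax":0,"ay":0,"az":0,"claw":-0.8},{"x":0.009,"y":0.17,"z":0,"ax":0,"ay":0,"az":0,"claw":-0.8}]' |grep ee_; done
python3 -m crank '[{"x":0.001,"y":0.006,"z":0,"ax":0,"ay":0,"az":0,"claw":-0.8},{"x":0.001,"y":0.006,"z":0,"ax":0,"ay":0,"az":0,"claw":-0.8},{"x":0.001,"y":0.006,"z":0,"ax":0,"ay":0,"az":0,"claw":-0.8},{"x":0.001,"y":0.006,"z":0,"ax":0,"ay":0,"az":0,"claw":-0.8},{"x":0.001,"y":0.006,"z":0,"ax":0,"ay":0,"az":0,"claw":-0.8}]' |grep ee_
python3 - <<'E'
from seg import *
c=camera("wrist");s=r.read_state();print(s["ee_pos"],tool([.6012,-.2896,.089])); q=proj(c,[[.6012,-.2896,.118]])[0];print(q,c["color"][int(q[1])-36:int(q[1])+60:8,int(q[0])].sum(1))
E
```

```text
width: 0.0754
width: 0.0782
ee_pos: [0.5816, 0.0561, 0.2103]
ee_pos: [0.5909, -0.1149, 0.2076]
ee_pos: [0.601, -0.2849, 0.2073]
ee_pos: [0.6027, -0.2874, 0.2074]
[ 0.60267458 -0.28759387  0.20752359] [-0.00152081  0.0020906   0.11852154]
[255.22463587 205.03489608] [259  17  96  86  86  81  86  87  81 116 123 124]
```

```bash
python3 -m crank '[{"x":-0.0015,"y":0.002,"z":0.03,"ax":0,"ay":0,"az":0,"claw":-0.8},{"x":-0.0015,"y":0.002,"z":0.06,"ax":0,"ay":0,"az":0,"claw":-0.8},{"x":-0.0015,"y":0.002,"z":0.09,"ax":0,"ay":0,"az":0,"claw":-0.8},{"x":-0.0015,"y":0.002,"z":0.11,"ax":0,"ay":0,"az":0,"claw":-0.8},{"x":-0.0015,"y":0.002,"z":0.1185,"ax":0,"ay":0,"az":0,"claw":-0.8}]' 20 | grep -E "ee_|ft"
for i in 1 2 3; do python3 -m crank '[{"x":0,"y":0,"z":0,"ax":0,"ay":0,"az":0,"claw":1},{"x":0,"y":0,"z":0,"ax":0,"ay":0,"az":0,"claw":1},{"x":0,"y":0,"z":0,"ax":0,"ay":0,"az":0,"claw":1},{"x":0,"y":0,"z":0,"ax":0,"ay":0,"az":0,"claw":1},{"x":0,"y":0,"z":0,"ax":0,"ay":0,"az":0,"claw":1}]' 20| grep -E "ee_|ft|wid"; done
python3 -m crank '[{"x":0,"y":0,"z":-0.01,"ax":0,"ay":0,"az":0,"claw":1},{"x":0,"y":0,"z":-0.03,"ax":0,"ay":0,"az":0,"claw":1},{"x":0,"y":0,"z":-0.06,"ax":0,"ay":0,"az":0,"claw":1},{"x":0,"y":0,"z":-0.09,"ax":0,"ay":0,"az":0,"claw":1},{"x":0,"y":0,"z":-0.12,"ax":0,"ay":0,"az":0,"claw":1}]' 20| grep -E "ee_|ft|wid"
```

```text
ee_pos: [0.5997, -0.2892, 0.0859]
ft_force: [-0.2, -0.2, -0.1]
ee_pos: [0.6011, -0.2917, 0.0903]
ft_force: [-0.4, 0.4, -0.4]
width: 0.0528
ee_pos: [0.6007, -0.2915, 0.0893]
ft_force: [0.4, 0.5, 1.7]
width: 0.0337
ee_pos: [0.6007, -0.2916, 0.0892]
ft_force: [1.6, 0.1, 3.8]
width: 0.0337
ee_pos: [0.5997, -0.2913, 0.2102]
ft_force: [0.1, -0.6, -2.4]
width: 0.0336
```

```bash
python3 -m crank '[{"x":0,"y":-0.015,"z":0,"ax":0,"ay":0,"az":0,"claw":1},{"x":-0.01,"y":-0.04,"z":0,"ax":0,"ay":0,"az":0,"claw":1},{"x":-0.02,"y":-0.07,"z":0,"ax":0,"ay":0,"az":0,"claw":1},{"x":-0.03,"y":-0.1,"z":0,"ax":0,"ay":0,"az":0,"claw":1},{"x":-0.04,"y":-0.13,"z":0,"ax":0,"ay":0,"az":0,"claw":1}]' 20| grep -E "ft|wid"
python3 -m crank '[{"x":-0.004,"y":-0.03,"z":0,"ax":0,"ay":0,"az":0,"claw":1},{"x":-0.004,"y":-0.06,"z":0,"ax":0,"ay":0,"az":0,"claw":1},{"x":-0.004,"y":-0.077,"z":0,"ax":0,"ay":0,"az":0,"claw":1},{"x":-0.004,"y":-0.082,"z":0,"ax":0,"ay":0,"az":0,"claw":1},{"x":-0.004,"y":-0.082,"z":0,"ax":0,"ay":0,"az":0,"claw":1}]' 20| grep -E "ft|wid"
python3 -c "
from h import *
camera('top');s=r.read_state();print(s['ee_pos'],s['width'],tool([.556,-.0796,.089]))"
```

```text
ft_force: [0.5, 1.1, -0.9]
width: 0.0332
ft_force: [-0.4, -0.4, -2.7]
width: 0.0336
[ 0.55490488 -0.07987704  0.20905728] 0.033513686887323875 [ 0.00116438 -0.00027002  0.12005664]
```

```bash
python3 -m crank '[{"x":0.001,"y":0,"z":0.025,"ax":0,"ay":0,"az":0,"claw":1},{"x":0.001,"y":0,"z":0.055,"ax":0,"ay":0,"az":0,"claw":1},{"x":0.001,"y":0,"z":0.085,"ax":0,"ay":0,"az":0,"claw":1},{"x":0.001,"y":0,"z":0.105,"ax":0,"ay":0,"az":0,"claw":1},{"x":0.001,"y":0,"z":0.114,"ax":0,"ay":0,"az":0,"claw":1}]' 20 | grep -E "ee_|ft"
python3 -m crank '[{"x":0,"y":0,"z":0.001,"ax":0,"ay":0,"az":0,"claw":1},{"x":0,"y":0,"z":0.003,"ax":0,"ay":0,"az":0,"claw":1},{"x":0,"y":0,"z":0.004,"ax":0,"ay":0,"az":0,"claw":1},{"x":0,"y":0,"z":0.004,"ax":0,"ay":0,"az":0,"claw":1},{"x":0,"y":0,"z":0.004,"ax":0,"ay":0,"az":0,"claw":1}]' 20 | grep -E "ee_|ft"
python3 -m crank '[{"x":0,"y":0,"z":0.001,"ax":0,"ay":0,"az":0,"claw":1},{"x":0,"y":0,"z":0.002,"ax":0,"ay":0,"az":0,"claw":1},{"x":0,"y":0,"z":0.002,"ax":0,"ay":0,"az":0,"claw":1},{"x":0,"y":0,"z":0.002,"ax":0,"ay":0,"az":0,"claw":1},{"x":0,"y":0,"z":0.002,"ax":0,"ay":0,"az":0,"claw":1}]' 20 | grep -E "ee_|ft"
```

```text
ee_pos: [0.5543, -0.0818, 0.0924]
ft_force: [-0.6, -0.6, -3.0]
ee_pos: [0.5568, -0.0798, 0.092]
ft_force: [-0.6, 0.5, -2.0]
ee_pos: [0.5565, -0.0797, 0.0892]
ft_force: [0.7, -0.9, -0.7]
```

```bash
python3 -m crank '[{"x":0,"y":0,"z":0.001,"ax":0,"ay":0,"az":0,"claw":1},{"x":0,"y":0,"z":0.001,"ax":0,"ay":0,"az":0,"claw":1},{"x":0,"y":0,"z":0.001,"ax":0,"ay":0,"az":0,"claw":1},{"x":0,"y":0,"z":0.001,"ax":0,"ay":0,"az":0,"claw":1},{"x":0,"y":0,"z":0.001,"ax":0,"ay":0,"az":0,"claw":1}]' 20 | grep -E "ee_|ft"
for i in 1 2; do python3 -m crank '[{"x":0,"y":0,"z":0,"ax":0,"ay":0,"az":0,"claw":-0.6},{"x":0,"y":0,"z":0,"ax":0,"ay":0,"az":0,"claw":-0.6},{"x":0,"y":0,"z":0,"ax":0,"ay":0,"az":0,"claw":-0.6},{"x":0,"y":0,"z":0,"ax":0,"ay":0,"az":0,"claw":-0.6},{"x":0,"y":0,"z":0,"ax":0,"ay":0,"az":0,"claw":-0.6}]' |grep -E "ee_|wid"; done
python3 -m crank '[{"x":0,"y":0,"z":-0.02,"ax":0,"ay":0,"az":0,"claw":-0.6},{"x":0,"y":0,"z":-0.05,"ax":0,"ay":0,"az":0,"claw":-0.6},{"x":0,"y":0,"z":-0.08,"ax":0,"ay":0,"az":0,"claw":-0.6},{"x":0,"y":0,"z":-0.11,"ax":0,"ay":0,"az":0,"claw":-0.6},{"x":0,"y":0,"z":-0.12,"ax":0,"ay":0,"az":0,"claw":-0.6}]' |grep ee_
python3 -m crank '[{"x":-0.015,"y":0.03,"z":0,"ax":0,"ay":0,"az":0,"claw":-0.6},{"x":-0.03,"y":0.06,"z":0,"ax":0,"ay":0,"az":0,"claw":-0.6},{"x":-0.045,"y":0.09,"z":0,"ax":0,"ay":0,"az":0,"claw":-0.6},{"x":-0.06,"y":0.12,"z":0,"ax":0,"ay":0,"az":0,"claw":-0.6},{"x":-0.075,"y":0.15,"z":0,"ax":0,"ay":0,"az":0,"claw":-0.6}]' |grep ee_
python3 -m crank '[{"x":-0.015,"y":0.03,"z":0,"ax":0,"ay":0,"az":0,"claw":-0.6},{"x":-0.029,"y":0.06,"z":0,"ax":0,"ay":0,"az":0,"claw":-0.6},{"x":-0.029,"y":0.061,"z":0,"ax":0,"ay":0,"az":0,"claw":-0.6},{"x":-0.029,"y":0.061,"z":0,"ax":0,"ay":0,"az":0,"claw":-0.6},{"x":-0.029,"y":0.061,"z":0,"ax":0,"ay":0,"az":0,"claw":-0.6}]' |grep ee_
python3 - <<'E'
from seg import *
c=camera("wrist");s=r.read_state();print(s["ee_pos"],s["time"],tool([.4525,-.2907,.0745])); q=proj(c,[[.4525,-.2907,.122]])[0];print(q); i,j=int(q[1]),int(q[0])
print(c["color"][i-32:i+33:8,j-32:j+33:8].sum(2))
E
```

```text
ee_pos: [0.5568, -0.0797, 0.0891]
ft_force: [-3.1, 1.6, 10.6]
ee_pos: [0.5561, -0.0797, 0.0879]
width: 0.0592
ee_pos: [0.5562, -0.0797, 0.088]
width: 0.0695
ee_pos: [0.5576, -0.0804, 0.2119]
ee_pos: [0.4812, -0.2313, 0.2078]
ee_pos: [0.4537, -0.2908, 0.2077]
[ 0.45416819 -0.29017722  0.20771545] 48.85 [-0.00163449  0.0005853   0.1332156 ]
[255.61890193 203.51107346]
[[128 292 296 289 275 248 226 218  82]
 [127 290 291 284 469 214 209 206  75]
 [116 482 504  75  69  80 376 212  75]
 [122 119  78  71  82  81  80  85  75]
 [111 123  82  76  80  83  70  85  78]
 [124 117  77  81  82  75  69  83  67]
 [121 122 124  85  72  72  69  69  73]
 [129 123 123  82  78  76  73  80  73]
 [123 123 132  92  77  75  80  74  82]]
```

Flask stopper is where expected. Descend, grip and lift it.

```bash
python3 -m crank '[{"x":-0.0015,"y":0,"z":0.03,"ax":0,"ay":0,"az":0,"claw":-0.6},{"x":-0.0015,"y":0,"z":0.07,"ax":0,"ay":0,"az":0,"claw":-0.6},{"x":-0.0015,"y":0,"z":0.1,"ax":0,"ay":0,"az":0,"claw":-0.6},{"x":-0.0015,"y":0,"z":0.125,"ax":0,"ay":0,"az":0,"claw":-0.6},{"x":-0.0015,"y":0,"z":0.133,"ax":0,"ay":0,"az":0,"claw":-0.6}]' 20 | grep -E "ee_|ft"
for i in 1 2 3; do python3 -m crank '[{"x":0,"y":0,"z":0,"ax":0,"ay":0,"az":0,"claw":1},{"x":0,"y":0,"z":0,"ax":0,"ay":0,"az":0,"claw":1},{"x":0,"y":0,"z":0,"ax":0,"ay":0,"az":0,"claw":1},{"x":0,"y":0,"z":0,"ax":0,"ay":0,"az":0,"claw":1},{"x":0,"y":0,"z":0,"ax":0,"ay":0,"az":0,"claw":1}]' 20| grep -E "ee_|ft|wid"; done
python3 -m crank '[{"x":0,"y":0,"z":-0.01,"ax":0,"ay":0,"az":0,"claw":1},{"x":0,"y":0,"z":-0.03,"ax":0,"ay":0,"az":0,"claw":1},{"x":0,"y":0,"z":-0.06,"ax":0,"ay":0,"az":0,"claw":1},{"x":0,"y":0,"z":-0.09,"ax":0,"ay":0,"az":0,"claw":1},{"x":0,"y":0,"z":-0.13,"ax":0,"ay":0,"az":0,"claw":1}]' 20| grep -E "ee_|ft|wid"
```

```text
ee_pos: [0.4511, -0.2886, 0.0714]
ft_force: [-0.2, 0.5, 0.3]
ee_pos: [0.4528, -0.2915, 0.0762]
ft_force: [-0.3, 0.1, -0.0]
width: 0.044
ee_pos: [0.4524, -0.2914, 0.0754]
ft_force: [0.6, 0.4, 4.4]
width: 0.0286
ee_pos: [0.4524, -0.2915, 0.0754]
ft_force: [0.9, 1.3, 5.5]
width: 0.0283
ee_pos: [0.4504, -0.2909, 0.2051]
ft_force: [1.6, 0.5, -0.8]
width: 0.0285
```

```bash
python3 -m crank '[{"x":0.005,"y":-0.015,"z":-0.01,"ax":0,"ay":0,"az":0,"claw":1},{"x":0.012,"y":-0.045,"z":-0.01,"ax":0,"ay":0,"az":0,"claw":1},{"x":0.02,"y":-0.08,"z":-0.01,"ax":0,"ay":0,"az":0,"claw":1},{"x":0.03,"y":-0.115,"z":-0.01,"ax":0,"ay":0,"az":0,"claw":1},{"x":0.04,"y":-0.15,"z":-0.01,"ax":0,"ay":0,"az":0,"claw":1}]' 20| grep -E "ft|wid"
python3 -m crank '[{"x":0.01,"y":-0.035,"z":0,"ax":0,"ay":0,"az":0,"claw":1},{"x":0.02,"y":-0.07,"z":0,"ax":0,"ay":0,"az":0,"claw":1},{"x":0.03,"y":-0.105,"z":0,"ax":0,"ay":0,"az":0,"claw":1},{"x":0.034,"y":-0.127,"z":0,"ax":0,"ay":0,"az":0,"claw":1},{"x":0.034,"y":-0.135,"z":0,"ax":0,"ay":0,"az":0,"claw":1}]' 20| grep -E "ft|wid"
python3 -c "
from h import *
camera('top');s=r.read_state();print(s['ee_pos'],s['width'],tool([.5263,-.0066,.0755]))"
```

```text
ft_force: [1.7, -1.2, -0.8]
width: 0.0287
ft_force: [0.2, 0.5, -0.8]
width: 0.0285
[ 0.52418498 -0.00227965  0.21482113] 0.02863463903039598 [0.00223251 0.00428707 0.13932032]
```

```bash
python3 -m crank '[{"x":0.001,"y":0,"z":0.025,"ax":0,"ay":0,"az":0,"claw":1},{"x":0.001,"y":0,"z":0.055,"ax":0,"ay":0,"az":0,"claw":1},{"x":0.001,"y":0,"z":0.085,"ax":0,"ay":0,"az":0,"claw":1},{"x":0.001,"y":0,"z":0.11,"ax":0,"ay":0,"az":0,"claw":1},{"x":0.001,"y":0,"z":0.125,"ax":0,"ay":0,"az":0,"claw":1}]' 20 | grep -E "ee_|ft"
python3 -c "
from h import *
[camera('top') for i in range(4)];s=r.read_state();print(s['ee_pos'],s['width'],tool([.5263,-.0066,.0755]))"
```

```text
ee_pos: [0.5235, -0.0078, 0.0878]
ft_force: [-0.4, 0.4, -1.2]
[ 0.52533745 -0.0073169   0.09088597] 0.02883215803874818 [ 0.00096262 -0.00072159  0.01538575]
```

```bash
python3 -m crank '[{"x":0.001,"y":-0.001,"z":0.004,"ax":0,"ay":0,"az":0,"claw":1},{"x":0.001,"y":-0.001,"z":0.008,"ax":0,"ay":0,"az":0,"claw":1},{"x":0.001,"y":-0.001,"z":0.011,"ax":0,"ay":0,"az":0,"claw":1},{"x":0.001,"y":-0.001,"z":0.013,"ax":0,"ay":0,"az":0,"claw":1},{"x":0.001,"y":-0.001,"z":0.013,"ax":0,"ay":0,"az":0,"claw":1}]' 20 | grep -E "ee_|ft"
python3 -m crank '[{"x":0,"y":0,"z":0.001,"ax":0,"ay":0,"az":0,"claw":1},{"x":0,"y":0,"z":0.0015,"ax":0,"ay":0,"az":0,"claw":1},{"x":0,"y":0,"z":0.0015,"ax":0,"ay":0,"az":0,"claw":1},{"x":0,"y":0,"z":0.0015,"ax":0,"ay":0,"az":0,"claw":1},{"x":0,"y":0,"z":0.0015,"ax":0,"ay":0,"az":0,"claw":1}]' 20 | grep -E "ee_|ft"
```

```text
ee_pos: [0.5261, -0.0049, 0.0768]
ft_force: [-0.4, -1.5, -0.6]
ee_pos: [0.5263, -0.0049, 0.0756]
ft_force: [-0.2, -0.2, -1.5]
```

```bash
python3 -m crank '[{"x":0,"y":0,"z":0.001,"ax":0,"ay":0,"az":0,"claw":1},{"x":0,"y":0,"z":0.001,"ax":0,"ay":0,"az":0,"claw":1},{"x":0,"y":0,"z":0.001,"ax":0,"ay":0,"az":0,"claw":1},{"x":0,"y":0,"z":0.001,"ax":0,"ay":0,"az":0,"claw":1},{"x":0,"y":0,"z":0.001,"ax":0,"ay":0,"az":0,"claw":1}]' 20 | grep -E "ee_|ft"
```

```text
ee_pos: [0.5269, -0.0048, 0.0754]
ft_force: [-2.5, 1.3, 9.7]
```

Contact. Release, rise, and return to the w2 viewpoint for a before/after comparison.

```bash
for i in 1 2; do python3 -m crank '[{"x":0,"y":0,"z":0,"ax":0,"ay":0,"az":0,"claw":-0.6},{"x":0,"y":0,"z":0,"ax":0,"ay":0,"az":0,"claw":-0.6},{"x":0,"y":0,"z":0,"ax":0,"ay":0,"az":0,"claw":-0.6},{"x":0,"y":0,"z":0,"ax":0,"ay":0,"az":0,"claw":-0.6},{"x":0,"y":0,"z":0,"ax":0,"ay":0,"az":0,"claw":-0.6}]' |grep -E "ee_|wid"; done
python3 -m crank '[{"x":0,"y":0,"z":-0.02,"ax":0,"ay":0,"az":0,"claw":-0.6},{"x":0,"y":0,"z":-0.05,"ax":0,"ay":0,"az":0,"claw":-0.6},{"x":0,"y":0,"z":-0.08,"ax":0,"ay":0,"az":0,"claw":-0.6},{"x":0,"y":0,"z":-0.11,"ax":0,"ay":0,"az":0,"claw":-0.6},{"x":0,"y":0,"z":-0.14,"ax":0,"ay":0,"az":0,"claw":-0.6}]' |grep ee_
python3 -m crank '[{"x":0.001,"y":0.02,"z":-0.03,"ax":0,"ay":0,"az":0,"claw":-1},{"x":0.003,"y":0.04,"z":-0.06,"ax":0,"ay":0,"az":0,"claw":-1},{"x":0.004,"y":0.053,"z":-0.09,"ax":0,"ay":0,"az":0,"claw":-1},{"x":0.004,"y":0.053,"z":-0.12,"ax":0,"ay":0,"az":0,"claw":-1},{"x":0.004,"y":0.053,"z":-0.127,"ax":0,"ay":0,"az":0,"claw":-1}]' |grep ee_
python3 - <<'E'
from seg import *
[camera("top") for i in range(4)]
c=camera("wrist");t=camera("top");pickle.dump(c,open("w11.pkl","wb")); b=pickle.load(open("w2.pkl","rb"))
print(r.read_state()["ee_pos"],r.read_state()["time"],b["eye"],c["eye"])
w2=lambda x,y:(170+x/2.2,20+y/2.2)
for n,u,rad,lo,hi,z in(("flask",w2(179,222),26,0,50,.122),("bottle",w2(231,358),28,0,50,.118),("jar",w2(288,93),32,190,255,.104)):
    for k in(b,c):
        try:p,a=blob(k,u,rad,lo,hi);print(n,np.round(p,1),np.round(a,1),onz(k,p,z)[0].round(4))
        except Exception as e:print(n,e)
f=cv2.resize
cv2.imwrite("pics/fin.png",np.hstack([f(k["color"][20:290,170:460],None,fx=1.35,fy=1.35) for k in(b,c)])[:365])
E
```

```text
ee_pos: [0.5262, -0.0049, 0.0744]
width: 0.0541
ee_pos: [0.5263, -0.0049, 0.0745]
width: 0.0692
ee_pos: [0.526, -0.0052, 0.2158]
ee_pos: [0.5317, -0.0595, 0.3457]
[ 0.53005318 -0.05742403  0.34009859] 55.65 [0.53228958 0.01459482 0.50337162] [0.52977879 0.0151686  0.50185815]
flask [251.2 120.9] [13.4 13.4] [ 0.5261 -0.0045  0.122 ]
flask [253.8 120.9] [13.5 13.5] [ 0.5261 -0.003   0.122 ]
bottle [275.9 182. ] [15.4 17.9] [ 0.5544 -0.0735  0.118 ]
bottle [279.4 184.6] [15.8 16. ] [ 0.5558 -0.0745  0.118 ]
jar [300.4  61.2] [23.5 25.2] [0.5795 0.0582 0.104 ]
jar [304.5  62.9] [23.8 25.6] [0.5809 0.0579 0.104 ]
```

View pics/fin.png

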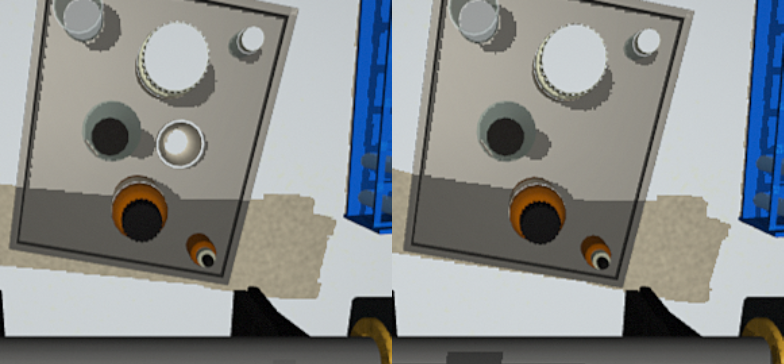

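All three are back within about 2 mm of their starting spots, and the bystanders have not moved. The arm is clear, so I'm handing in.

```bash
python3 -c "
from bench import close_job
print(close_job())"
```

```text
the job is handed in; nothing more can be done
None
```

The job is done and handed in at about 56 s of the 144 s allowed; the hand-in gave no verdict. I moved the bottle, flask and jar to the mat and stood the crucible on the balance pan. Then I put the jar, bottle and flask back on the tray.

**Last checks:**
- **Tray:** the wrist-camera before/after comparison puts the flask, bottle and jar within about 2 mm of where they started. All three are upright, and the dropper bottle, vial and beaker look unmoved.
- **Pan:** a wrist picture after release showed the crucible upright and within about 3–5 mm of the pan's middle. I did not look at it again after that.

**What went wrong or disagreed:**
- **First bottle grip:** the fingers close slower than I allowed, so I lifted before they had the cap. The bottle was not moved, and the second try held.
- **Flask grip:** the first grip seemed to ride on the cone, with a 7 N push, so I regripped 3 mm higher.
- **Crucible touchdown:** I lowered it about 1 mm too far, which gave about 10 N on the pan, and backed off before letting go.
- **Heights:** two wrist views gave a good jar height. The flask and bottle were about 13–26 mm off, so I used the text's heights for them and let touch set the final placing.

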